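# Pack up glass castings in a drilling jig and seat the guide bar

## Robot

A 6-joint arm with a two-finger parallel gripper is mounted at the origin on the work surface. World frame = base frame: x ahead of the robot, y to its left, z up, the work surface at z = 0. Lengths are in m, angles in rad, forces in N, time in s.
With the tool pointing down it reaches from about 0.4 to 0.825 m from the base axis. Payload 7 kg.
Tool frame: the origin (TCP) lies between the finger pads; the fingertips stand 25 mm ahead of it and the grasp point (between the pads) lies 6 mm ahead of it (r.tips_ahead is the distance from the TCP to the fingertips, in m); z points along the fingers, y is the line along which they close (so a half turn about z gives the same grasp; the last joint's range is limited). The gripper opens to 85 mm and grips with 20 to 120 N. Pads are 22 mm wide; open, the fingers measure 114 mm over their backs; the gripper's body (76 mm by 85 mm) begins 54 mm behind the grasp point. The pads swing forward as they close: fully open they stand 13 mm farther back than shut.
Start: joints at [-0.925, 0.359, 0.012, 0, -1.224, -0.288], TCP at [0.236, -0.632, 0.223] pointing down, gripper open.
Joint ranges: [-3.07, 3.07], [-1.43, 2.12], [-1.02, 1.25], [-3.03, 1.67], [-3.05, -0], [-3.03, 3.03]. Speed limits (rad/s): [2.39, 2.39, 3.01, 3.14, 3.14, 3.14].

## Interface

Orientations are given as a unit quaternion [w, x, y, z].
In Python, from rig import r, viewer gives the robot as it stands.
- The arm moves only by the shell command python3 -m jog 'ROWS'. ROWS is JSON, one flat list of numbers, 7 for each row, row after row: the shift along the tool's x, y, z each as a share of 250 mm, from -1 to 1, then the turn, a rotation vector about the tool's x, y, z each as a share of 60 degrees, from -1 to 1, then the opening, from 0 (shut) to 1 (fully open). In form: [dx, dy, dz, rx, ry, rz, claw, dx, dy, dz, rx, ry, rz, claw, ...]. A call has 1 to 12 rows; each row is the pose to reach, as a shift and turn from the pose commanded when the call began, along the tool's axes at that moment; what a row does not reach only later rows make up. A row lasts 1/8 s, in which the tool goes at most 62.5 mm and 10.7 degrees, less where a joint would pass 70% of its speed; a pose out of reach is approached as far as the arm can. A call with a number of a shift or a turn outside -1 to 1 is refused whole. A call with a gripper value outside its range is refused whole. The fingers move at their own pace and stop on an object; the grip force is fixed at half the most. Time passes only in rows, so rows that repeat a pose let the fingers close. It gives the time, the measured TCP pose, the force, the opening and the grip force at its end, in the units of the state.
- r.get_obs(): the state, without advancing time (a new reading comes with each control period).
- viewer.capture(name): name is "scene" or "top"; returns (picture, depth): 400x640x3 uint8, red, green, blue; 400x640 float32, m along the optical axis (not along the pixel's ray), 0 where there is no reading.
- viewer.get_calibration(name): a dict with "K" (3x3 intrinsics, pixels), "R" (3x3) and "t" (3): a world point X has camera coordinates R X + t. Camera axes: x right, y down, z forward; pixel columns grow to the right and rows downward; lengths in m; the calibration is good to about 2 mm. A picture is of the moment at which its call begins. get_calibration takes no time and is no camera call.
- r.hand_in(): hands the job in; it is judged then, once.
The state is a dict: "time": time; "joint_positions": joint angles; "qvel": joint speeds; "joint_efforts": joint torques, N m; "ee_pos": TCP position; "eef_rot": TCP orientation; "force": force on the tool from outside, world axes, zero at the start; "ft_torque": the same for the moment, N m; "grip_width": finger opening in m; "grip_force": force on a finger pad.
Only numpy, scipy, OpenCV 4.12 (cv2) and the standard library are available. Lean on these libraries where they do the work, as an engineer would, in place of code of your own. Each camera call takes 0.05 s, during which the arm holds its last target. There are 200 camera calls.

## Task

Set up the drilling jig: lift the guide bar off it and lay the bar flat on the bench. Set every glass casting, lying flat, in a bay of its own, centred on the scribed cross, and pack it up from below with whichever of the loose grey plates bring its top just level with the shoulders of the two end posts: never higher than them, and no more than 2 mm lower. Then put the guide bar back on, down over both locating pegs and flat on both posts, and leave the tape measure, hand pad and bottle alone.

Things in the scene. Friction and masses are not known exactly. Their poses are not given: they have to be found in the camera images.
- jig: drilling jig, fixed: flat aluminium bed 100 (x) by 345 mm (y), 12 mm thick, and at each end (y = +150 and -150 mm) a steel post 36 mm square, whose flat shoulder is 50 mm above the bed, 62 mm above the bench. On each shoulder a locating peg 10 mm across, 18 mm tall, tapered over its last 6 mm. Nothing else stands on the bed. Origin: centre of the underside.
- seat (a point): point midway between the two posts at the height of their shoulders: where the centre of the guide bar's underside comes when it is home
- bar: drill-guide bar, loose, at the start home on the jig: aluminium, 40 mm (x) by 336 mm (y) by 22 mm thick, about 0.45 kg. Locating holes 13 mm across go right through it 150 mm either side of its middle, and three 17 mm guide holes at its middle and 84 mm either side. Either way round will do. Origin: centre of its underside.
- bay1 (a point): scribed cross on the top of the bed at 84 mm to -y of the jig's middle: the centre of a bay, straight below a guide hole once the bar is on
- bay2 (a point): scribed cross on the top of the bed at the jig's middle: the centre of a bay, straight below a guide hole once the bar is on
- bay3 (a point): scribed cross on the top of the bed at 84 mm to +y of the jig's middle: the centre of a bay, straight below a guide hole once the bar is on
- disc: glass casting, a plain round disc 56 mm across, 29 mm high; its two flat faces are alike and either may be up; lies flat on the dark mat; may be absent. Origin: the middle of the block; z square to the flat faces.
- square: glass casting, a square block 50 x 50 mm (sides along x and y), 25 mm high; its two flat faces are alike and either may be up; lies flat on the dark mat; may be absent. Origin: the middle of the block; z square to the flat faces.
- hexagon: glass casting, a hexagonal block 50 mm across its flats (one pair of flats faces along x, the others at 60 degrees), 21 mm high; its two flat faces are alike and either may be up; lies flat on the dark mat; may be absent. Origin: the middle of the block; z square to the flat faces.
- oblong: glass casting, an oblong block 44 mm along x by 66 mm along y, 17 mm high; its two flat faces are alike and either may be up; lies flat on the dark mat; may be absent. Origin: the middle of the block; z square to the flat faces.
- plate8a: packing plate, grey plastic, 40 mm (x) by 46 mm (y), 8 mm thick, lies flat on the plywood board; may be absent (there are at most two of each thickness: 8, 12, 16 and 20 mm). Origin: centre of its underside.
- plate8b: packing plate, grey plastic, 40 mm (x) by 46 mm (y), 8 mm thick, lies flat on the plywood board; may be absent (there are at most two of each thickness: 8, 12, 16 and 20 mm). Origin: centre of its underside.
- plate12a: packing plate, grey plastic, 40 mm (x) by 54 mm (y), 12 mm thick, lies flat on the plywood board; may be absent (there are at most two of each thickness: 8, 12, 16 and 20 mm). Origin: centre of its underside.
- plate12b: packing plate, grey plastic, 40 mm (x) by 54 mm (y), 12 mm thick, lies flat on the plywood board; may be absent (there are at most two of each thickness: 8, 12, 16 and 20 mm). Origin: centre of its underside.
- plate16a: packing plate, grey plastic, 40 mm (x) by 62 mm (y), 16 mm thick, lies flat on the plywood board; may be absent (there are at most two of each thickness: 8, 12, 16 and 20 mm). Origin: centre of its underside.
- plate16b: packing plate, grey plastic, 40 mm (x) by 62 mm (y), 16 mm thick, lies flat on the plywood board; may be absent (there are at most two of each thickness: 8, 12, 16 and 20 mm). Origin: centre of its underside.
- plate20a: packing plate, grey plastic, 40 mm (x) by 70 mm (y), 20 mm thick, lies flat on the plywood board; may be absent (there are at most two of each thickness: 8, 12, 16 and 20 mm). Origin: centre of its underside.
- plate20b: packing plate, grey plastic, 40 mm (x) by 70 mm (y), 20 mm thick, lies flat on the plywood board; may be absent (there are at most two of each thickness: 8, 12, 16 and 20 mm). Origin: centre of its underside.
- mat: dark rubber mat, 290 x 200 x 4 mm, fixed, on which the castings stand at the start; it lies to the left or the right of the jig. Origin: centre of its underside.
- board: plywood board, 290 x 200 x 4 mm, fixed, on which the packing plates lie at the start. Origin: centre of its underside.
- tape: bystander: yellow tape measure, 70 x 34 x 62 mm high; leave it alone
- handpad: bystander: green diamond hand pad, 90 x 55 x 22 mm; leave it alone
- bottle: bystander: white water bottle, 64 mm across, 170 mm tall; leave it alone
Mind the look-alikes: they are no part of the job. Leave any blue or orange look-alike of the hexagon alone.

How it is judged:
On the way, in this order (a step that is already met when the one before it is completed fails the run):
1. the guide bar lies on the bench, let go (height (world z) of bar below 0.012 m and angle between bar's own z axis and vertical below 0.1 rad and contact force between the fingers and bar below 0.5 N), for 0.2 s.
2. every casting lies flat in a bay, packed to just under the height of the post shoulders, and let go ((horizontal distance between disc and bay1 below 0.01 m or horizontal distance between disc and bay2 below 0.01 m or horizontal distance between disc and bay3 below 0.01 m) and z of disc in the frame of jig between 0.045 and 0.048 m and angle between the z axis of each of disc, square, hexagon, oblong and the z axis of jig, either way round below 0.05 rad and contact force between the fingers and disc below 0.5 N and (horizontal distance between square and bay1 below 0.01 m or horizontal distance between square and bay2 below 0.01 m or horizontal distance between square and bay3 below 0.01 m) and z of square in the frame of jig between 0.047 and 0.05 m and contact force between the fingers and square below 0.5 N and (horizontal distance between hexagon and bay1 below 0.01 m or horizontal distance between hexagon and bay2 below 0.01 m or horizontal distance between hexagon and bay3 below 0.01 m) and z of hexagon in the frame of jig between 0.049 and 0.052 m and contact force between the fingers and hexagon below 0.5 N and (horizontal distance between oblong and bay1 below 0.01 m or horizontal distance between oblong and bay2 below 0.01 m or horizontal distance between oblong and bay3 below 0.01 m) and z of oblong in the frame of jig between 0.051 and 0.054 m and contact force between the fingers and oblong below 0.5 N), for 0.2 s.
3. the guide bar is home on both posts (horizontal distance between bar and seat below 0.004 m and z of bar in the frame of jig between 0.0605 and 0.0635 m and angle between bar's own z axis and vertical below 0.012 rad and angle between the x axis of bar and the x axis of jig, either way round below 0.035 rad), for 0.2 s.
At the end, for the whole second after the job is handed in: Each casting present lies flat (either face up) with its centre within 10 mm of a bay's cross, its top from 2.5 mm below to 0.5 mm above the height of the post shoulders; the guide bar lies home over both pegs, within 1.5 mm of the shoulders and level; all let go and at rest (all of step 2 and all of step 3 and linear speed of bar below 0.02 m/s); the robot touches nothing.
It fails at once if a bystander is moved by more than 3 cm (distance of any of tape, handpad, bottle from where it was at the start of the episode above 0.03 m).
Of disc, square, hexagon, oblong only 2 to 3 are there at a start; the rules pass over those that are not, and their reading is None.
Of plate8a, plate8b, plate12a, plate12b, plate16a, plate16b, plate20a, plate20b only 7 to 8 are there at a start; the rules pass over those that are not, and their reading is None.
At some moment in a run one of bar, disc, square, hexagon, oblong may be knocked a few centimetres aside while the robot is not near it.
Once in a run the grip may slacken for a moment while it holds something.
It also fails if it takes over 210 s, if anything falls off the work surface, if the arm or the gripper's body presses on something with over 40 N, if the wrist force passes 120 N, or if a joint passes its speed limit or range.

## Working session

There is one attempt and no reset: what is moved stays moved. The work goes in short steps, Python scripts to look and compute and a shell command to move; the robot and the scene stay as the last step left them, time stands still between calls to the robot, and variables do not carry over. Pictures are saved under pics/ and viewed, at most 14 in all, crops included, and the job is handed in when it is done.

```bash
ls; mkdir -p pics; python3 - <<'E'
from rig import r, viewer
import cv2,numpy as np
o=r.get_obs();print(o['time'],o['ee_pos'],o['eef_rot'],o['grip_width'],r.tips_ahead)
for n in("scene","top"):
    p,d=viewer.capture(n);cv2.imwrite(f"pics/{n}0.png",p[:,:,::-1]);np.save(f"pics/{n}0d.npy",d)
    c=viewer.get_calibration(n);print(n,c['K'].round(1).tolist(),c['R'].round(3).tolist(),c['t'].round(3).tolist(),(-c['R'].T@c['t']).round(3))
E
```

```text
pics
0.0 [ 0.23618561 -0.63180008  0.22184796] [-2.30981350e-04 -1.77895637e-01  9.84048999e-01  8.10234934e-04] 0.08516605449100759 0.025
scene [[459.0, 0.0, 312.0], [0.0, 459.0, 197.8], [0.0, 0.0, 1.0]] [[-0.887, 0.461, 0.008], [0.39, 0.758, -0.522], [-0.247, -0.461, -0.853]] [0.514, -0.234, 1.704] [0.968 0.725 1.326]
top [[439.5, 0.0, 317.6], [0.0, 439.5, 199.4], [0.0, 0.0, 1.0]] [[-0.017, -1.0, 0.01], [-0.989, 0.016, -0.15], [0.15, -0.013, -0.989]] [0.059, 0.606, 1.083] [0.438 0.064 1.161]
```

View pics/scene0.png

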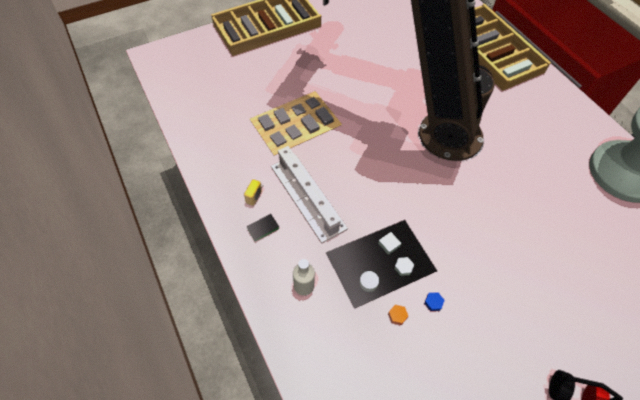

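View pics/top0.png

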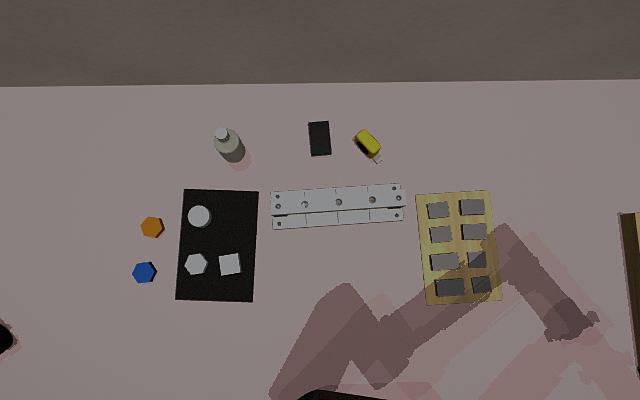

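The top view shows the disc at (199,217), hexagon at (196,264) and square at (230,264) on the mat. Eight plates lie on the board, at u 425–490 and v 200–292. The bar is at about (338,200). Hexagon look-alikes are the orange (152,227) and blue (145,272) blocks, both off the mat, so I choose the white one at (196,264).

```bash
cat > h.py <<'E'
from rig import r, viewer
import cv2,numpy as np
from scipy.spatial.transform import Rotation as Ro
def cap(n,save=None):
    p,d=viewer.capture(n)
    if save: cv2.imwrite(f"pics/{save}.png",p[:,:,::-1])
    return p,d,viewer.get_calibration(n)
def ray(c,uv,z):
    uv=np.atleast_2d(np.float64(uv)); q=np.c_[uv,np.ones(len(uv))]@np.linalg.inv(c['K']).T@c['R']
    o=-c['R'].T@c['t']; return o+q*((z-o[2])/q[:,2])[:,None]
def proj(c,X):
    q=np.atleast_2d(X)@c['R'].T+c['t']; q=q@c['K'].T; return q[:,:2]/q[:,2:]
def cloud(d,c):
    v,u=np.mgrid[:400,:640]; q=np.stack([u,v,np.ones_like(u)],-1)@np.linalg.inv(c['K']).T*d[...,None]
    return (q-c['t'])@c['R']
def blobs(m,amin=30):
    n,l,s,ce=cv2.connectedComponentsWithStats(m.astype(np.uint8)); return [(l==i,s[i,4],ce[i]) for i in range(1,n) if s[i,4]>=amin]
def rect(m,c,z):
    cn=max(cv2.findContours(m.astype(np.uint8),cv2.RETR_EXTERNAL,cv2.CHAIN_APPROX_NONE)[0],key=cv2.contourArea)[:,0]
    X=ray(c,cn,z)[:,:2]; (a,b),(w,h),an=cv2.minAreaRect((X*1000).astype(np.float32))
    if w>h: w,h,an=h,w,an+90
    return a,b,w,h,an   # mm; an = world angle (deg) of short side
def go(x,y,z,yaw=None):
    """share of shift in tool axes and rz (share of 60deg) for a TCP target"""
    o=r.get_obs(); R=Ro.from_quat(np.roll(o['eef_rot'],-1)).as_matrix()
    s=R.T@(np.array([x,y,z])-o['ee_pos'])/.25
    return s.round(4)
E
python3 - <<'E'
from h import *
for n in("top","scene"):
    p,d,c=cap(n,n+"1"); W=cloud(d,c); z=W[...,2]; ok=d>0
    hs=cv2.cvtColor(p,cv2.COLOR_RGB2HSV)
    print(n,"bench z",np.median(z[ok&(abs(z)<.02)]))
    reg=ok&(W[...,0]>.3)&(W[...,0]<.85)&(abs(W[...,1])<.6)
    for lo,hi in((.005,.062),(.065,.1)):
        for m,a,ce in blobs(reg&(z>lo)&(z<hi)):
            zz=np.median(z[m]); print(lo,a,ce.round(0),'z',zz.round(4),'rect',np.round(rect(m,c,zz),1))
E
```

```text
top bench z 0.0005473048158978939
0.005 705 [319. 138.] z 0.0221 rect [776.6  41.   59.1  95.6  94.2]
0.005 380 [368. 146.] z 0.0549 rect [745.3 -88.8  49.   92.8 130.7]
0.005 150 [236. 156.] z 0.0338 rect [730.  263.8  35.7  65.5  33.5]
0.005 868 [335. 190.] z 0.0125 rect [636.6   1.2  20.1 343.1   3.1]
0.005 103 [192. 196.] z 0.0066 rect [623.6 381.8  41.4  47.9  26.6]
0.005 2987 [213. 250.] z 0.0076 rect [498.7 311.4 199.6 284.9  86.5]
0.005 111 [233. 195.] z 0.0062 rect [626.8 273.2  29.4  84.  176.1]
0.005 2053 [456. 221.] z 0.016 rect [ 550.9 -310.5  149.1  199.3    4.1]
0.005 62 [250. 202.] z 0.0062 rect [610.2 229.5  27.6  42.4  11.4]
0.005 55 [231. 211.] z 0.0064 rect [585.3 278.5  23.9  39.8  22. ]
0.005 56 [246. 213.] z 0.0062 rect [577.3 235.6  26.5  42.8 158. ]
0.005 1821 [337. 218.] z 0.0123 rect [562.   -1.7  39.  345.1   3.1]
0.005 367 [152. 227.] z 0.0212 rect [546.  479.   50.6  63.2 173.4]
0.005 45 [211. 239.] z 0.006 rect [512.1 327.7  23.5  42.  124.2]
0.005 31 [425. 243.] z 0.0061 rect [ 492.8 -230.5   20.3   20.6  113.9]
0.005 393 [478. 259.] z 0.0109 rect [ 45
[... 871 characters left out ...]
228.6  29.6  66.6  96.2]
0.005 37 [421. 252.] z 0.0066 rect [370.8 348.5  33.6  35.3  32.6]
0.005 176 [342. 265.] z 0.0067 rect [617.3 274.3  50.  124.    1.5]
0.005 676 [372. 278.] z 0.009 rect [556.  346.5 120.1 160.1  40.3]
0.005 35 [345. 281.] z 0.0067 rect [632.7 323.2  22.4  31.4  43. ]
0.005 132 [304. 289.] z 0.0341 rect [758.6 293.8  35.9  59.8  65.7]
0.005 285 [434. 301.] z 0.0204 rect [433.7 499.4  50.9  61.4 127.2]
0.005 64 [358. 299.] z 0.0062 rect [626.3 388.   32.1  69.5  56.1]
0.005 295 [398. 314.] z 0.0203 rect [549.3 482.5  51.2  58.7 104.9]
0.065 1253 [309. 187.] z 0.0839 rect [597.6   2.5  46.6 344.2   3. ]
0.065 94 [303. 283.] z 0.0824 rect [761.6 292.9  33.3  61.6  56.9]
```

```bash
cat >> h.py <<'E'
def parts():
    p,d,c=cap("top"); W=cloud(d,c); z=W[...,2]; hs=cv2.cvtColor(p,cv2.COLOR_RGB2HSV); out=[]
    x,y=ray(c,np.stack(np.meshgrid(np.arange(640),np.arange(400)),-1).reshape(-1,2),.01)[:,:2].reshape(400,640,2).transpose(2,0,1)
    for nm,reg,m in(("cast",(abs(y-.311)<.16)&(abs(x-.47)<.18)&(y<.44),(p.min(2)>70)),("plate",(abs(y+.31)<.093)&(abs(x-.475)<.14),(hs[...,1]<50))):
        for b,a,ce in blobs(reg&m,60):
            e=cv2.erode(b.astype(np.uint8),np.ones((3,3)))>0; zz=np.median(z[e&(d>0)]) if (e&(d>0)).any() else np.nan
            if zz==zz: print(nm,a,ce.round(1),'z',zz.round(4),'rect',np.round(rect(b,c,zz),1),'cen',(ray(c,ce,zz)[0,:2]*1000).round(1))
E
python3 - <<'E'
from h import *
parts()
p=cv2.imread('pics/top1.png')
a=cv2.resize(p[180:310,170:270],None,fx=4,fy=4,interpolation=2); b=cv2.resize(p[180:310,410:505],None,fx=4,fy=4,interpolation=2)
cv2.imwrite('pics/crop1.png',np.hstack([a,b]))
E
```

```text
cast 7098 [230.7 272. ] z 0.0005 rect [470.2 298.  291.1 363.   89.8] cen [426.6 278.1]
cast 371 [198.1 215.6] z 0.0335 rect [571.9 357.4  54.2  54.3 163.1] cen [571.9 357.5]
cast 354 [195.2 263.8] z 0.0254 rect [449.4 364.2  51.2  55.3 127.7] cen [449.3 364.2]
cast 381 [229. 264.] z 0.0296 rect [447.3 277.2  49.   49.2   8.5] cen [447.2 277.3]
plate 361 [471.9 206.7] z 0.0202 rect [ 586.  -355.9   39.8   64.   179.1] cen [ 585.4 -356.3]
plate 299 [437.9 209.7] z 0.0162 rect [ 579.4 -267.1   39.    53.6    6.2] cen [ 579.3 -267.1]
plate 359 [474.1 231.2] z 0.0201 rect [ 521.2 -356.4   39.1   64.3    2. ] cen [ 521.  -357.4]
plate 307 [440.5 233.9] z 0.0161 rect [ 515.7 -270.5   39.    53.3    6.1] cen [ 515.6 -270.5]
plate 419 [444.6 261.3] z 0.0243 rect [ 444.4 -273.3   38.8   71.9    4.6] cen [ 444.6 -274.2]
plate 261 [476.7 259. ] z 0.0123 rect [ 449.2 -362.3   36.1   45.8  179. ] cen [ 449.2 -362.1]
plate 273 [481.  284.1] z 0.0121 rect [ 384.8 -368.4   39.2   45.7    6.9] cen [ 384.8 -368.5]
plate 444 [449.5 287. ] z 0.0239 rect [ 379.7 -282.7   39.5   72.2    3. ] cen [ 379.6 -282.9]
```

View pics/crop1.png

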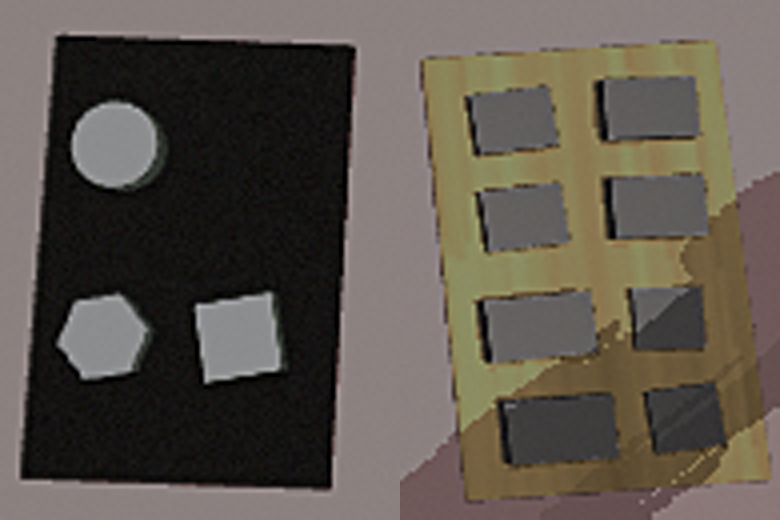

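The crop confirms three castings on the mat: disc at the top left, hexagon at the bottom left and square at the bottom right. Depth gives tops of 33.5, 25.4 and 29.6 mm, which match 4 mm of mat plus 29, 21 and 25 mm.

All eight plates read within 0.3 mm of their expected heights. The packing will be:
- **Disc:** 20
- **Square:** 12 + 12
- **Hexagon:** 20 + 8

The jig centre is about (595, -0.5) mm and it is turned 3.1°.

```bash
python3 -m jog '[-0.9,0.75,0,0,0,-0.9,0.65,-0.9,0.75,0,0,0,-0.9,0.65,-0.9,0.75,0,0,0,-0.9,0.65,-0.9,0.75,0,0,0,-0.9,0.65,-0.9,0.75,0,0,0,-0.9,0.65,-0.9,0.75,0,0,0,-0.9,0.65,-0.9,0.75,0,0,0,-0.9,0.65]'
cat >> h.py <<'E'
def st():
    o=r.get_obs(); R=Ro.from_quat(np.roll(o['eef_rot'],-1)).as_matrix()
    print('t',round(o['time'],2),'p',(o['ee_pos']*1000).round(1),'yaw_y',np.degrees(np.arctan2(R[1,1],R[0,1])).round(2),'tilt',np.degrees(np.arccos(-R[2,2])).round(2),'w',round(o['grip_width']*1000,1),'F',o['force'].round(1),'gf',round(float(o['grip_force']),1))
E
python3 -c "
from h import *
st();print(go(.595,-.0005,.15))"
```

```text
time: 1.12
ee_pos: [0.3816, -0.3778, 0.2229]
eef_rot: [0.0, -0.605, 0.796, -0.0]
force: [-0.9, 0.3, -0.2]
grip_width: 0.0557
grip_force: 0.0
t 1.12 p [ 381.6 -377.8  222.9] yaw_y 164.48 tilt 0.01 w 55.7 F [-0.9  0.3 -0.2] gf 0.0
[-1.6826 -0.4186  0.2917]
```

```bash
python3 -m jog '[-0.95,-0.24,0.1,0,0,-0.31,0.65,-0.95,-0.24,0.1,0,0,-0.31,0.65,-0.95,-0.24,0.1,0,0,-0.31,0.65,-0.95,-0.24,0.1,0,0,-0.31,0.65,-0.95,-0.24,0.1,0,0,-0.31,0.65,-0.95,-0.24,0.1,0,0,-0.31,0.65]'
python3 -c "
from h import *
st();print(go(.595,-.0005,.13))"
```

```text
time: 1.88
ee_pos: [0.5025, -0.1657, 0.1975]
eef_rot: [0.0, 0.726, -0.688, -0.0]
force: [0.4, 0.4, -0.6]
grip_width: 0.0556
grip_force: 0.0
t 1.88 p [ 502.5 -165.7  197.5] yaw_y -176.97 tilt 0.05 w 55.6 F [ 0.4  0.4 -0.6] gf 0.0
[-0.6403 -0.4047  0.2695]
```

```bash
python3 -m jog '[-0.64,-0.405,0.2,0,0,0,0.65,-0.64,-0.405,0.2,0,0,0,0.65,-0.64,-0.405,0.2,0,0,0,0.65,-0.64,-0.405,0.2,0,0,0,0.65,-0.64,-0.405,0.3,0,0,0,0.65,-0.64,-0.405,0.4,0,0,0,0.65,-0.64,-0.405,0.43,0,0,0,0.65,-0.64,-0.405,0.43,0,0,0,0.65]'
python3 -m jog '[0,0,0,0,0,0,0,0,0,0,0,0,0,0,0,0,0,0,0,0,0,0,0,0,0,0,0,0]'
python3 -c "
from h import *
st()"
```

```text
time: 2.88
ee_pos: [0.5951, -0.0011, 0.0905]
eef_rot: [0.0, 0.725, -0.688, -0.0]
force: [0.6, -1.1, -0.5]
grip_width: 0.0557
grip_force: 0.0
time: 3.38
ee_pos: [0.5953, 0.0004, 0.0906]
eef_rot: [-0.0, 0.726, -0.688, 0.0]
force: [-0.3, 0.1, -0.1]
grip_width: -0.0002
grip_force: 0.0
t 3.38 p [5.953e+02 4.000e-01 9.060e+01] yaw_y -176.88 tilt 0.02 w -0.2 F [-0.3  0.1 -0.1] gf 0.0
```

```bash
python3 - <<'E'
from h import *
for n in("top","scene"):
    p,d,c=cap(n)
    if n=="top": a=cv2.resize(p[130:280,240:440],(600,450)[::1])
    else: b=cv2.resize(p[110:260,230:390],(480,450))
cv2.imwrite('pics/c2.png',cv2.resize(np.hstack([a,b])[:,:,::-1],(800,334)))
E
```

```text
(no output)
```

View pics/c2.png

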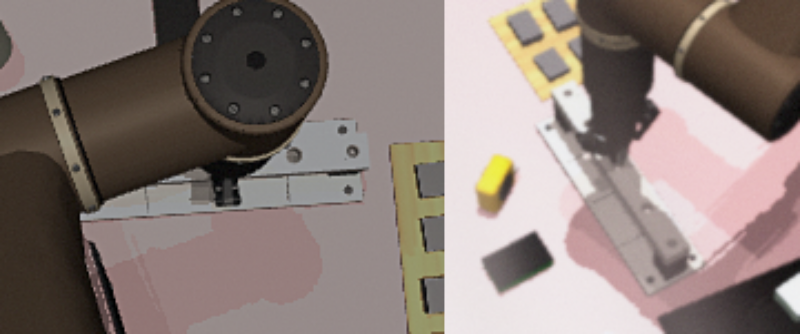

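```bash
python3 - <<'E'
from h import *
st()
p,d,c=cap("top"); W=cloud(d,c)
for v in range(206,224,2): print(v,[tuple((W[v,u]*1000).round(0).astype(int)) for u in (330,337,341,345,352)])
q,d2,c2=cap("scene"); 
u,v=proj(c2,[.595,0,.09])[0]; print(u,v)
b=q[int(v)-50:int(v)+50,int(u)-60:int(u)+60]
cv2.imwrite('pics/c3.png',cv2.resize(np.clip(b*1.6,0,255).astype(np.uint8),(720,600),interpolation=2)[:,:,::-1])
E
```

```text
t 3.48 p [5.952e+02 4.000e-01 9.040e+01] yaw_y -176.89 tilt 0.01 w 0.3 F [-1.3  0.2  0.3] gf 0.0
206 [(np.int64(585), np.int64(19), np.int64(82)), (np.int64(552), np.int64(16), np.int64(323)), (np.int64(550), np.int64(9), np.int64(336)), (np.int64(549), np.int64(2), np.int64(339)), (np.int64(551), np.int64(-13), np.int64(323))]
208 [(np.int64(579), np.int64(20), np.int64(84)), (np.int64(551), np.int64(14), np.int64(297)), (np.int64(550), np.int64(7), np.int64(309)), (np.int64(549), np.int64(0), np.int64(312)), (np.int64(579), np.int64(-35), np.int64(84))]
210 [(np.int64(575), np.int64(20), np.int64(83)), (np.int64(558), np.int64(9), np.int64(208)), (np.int64(558), np.int64(1), np.int64(213)), (np.int64(557), np.int64(-7), np.int64(218)), (np.int64(583), np.int64(-41), np.int64(13))]
212 [(np.int64(579), np.int64(17), np.int64(9)), (np.int64(558), np.int64(8), np.int64(172)), (np.int64(554), np.int64(1), np.int64(205)), (np.int64(554), np.int64(-8), np.int64(209)), (np.int64(578), np.int64(-41), np.int64(8))]
214 [(np.int64(573), np.int64(17), np.int64(8)), (np.int64(552), np.int64(8)
[... 418 characters left out ...]
7), np.int64(9)), (np.int64(543), np.int64(9), np.int64(192)), (np.int64(542), np.int64(0), np.int64(196)), (np.int64(542), np.int64(-9), np.int64(195)), (np.int64(562), np.int64(-41), np.int64(8))]
220 [(np.int64(557), np.int64(17), np.int64(10)), (np.int64(538), np.int64(9), np.int64(190)), (np.int64(538), np.int64(0), np.int64(193)), (np.int64(538), np.int64(-9), np.int64(189)), (np.int64(556), np.int64(-40), np.int64(12))]
222 [(np.int64(552), np.int64(17), np.int64(13)), (np.int64(534), np.int64(9), np.int64(194)), (np.int64(534), np.int64(0), np.int64(190)), (np.int64(551), np.int64(-22), np.int64(12)), (np.int64(551), np.int64(-40), np.int64(12))]
308.00628939965003 182.54434279381047
```

View pics/c3.png

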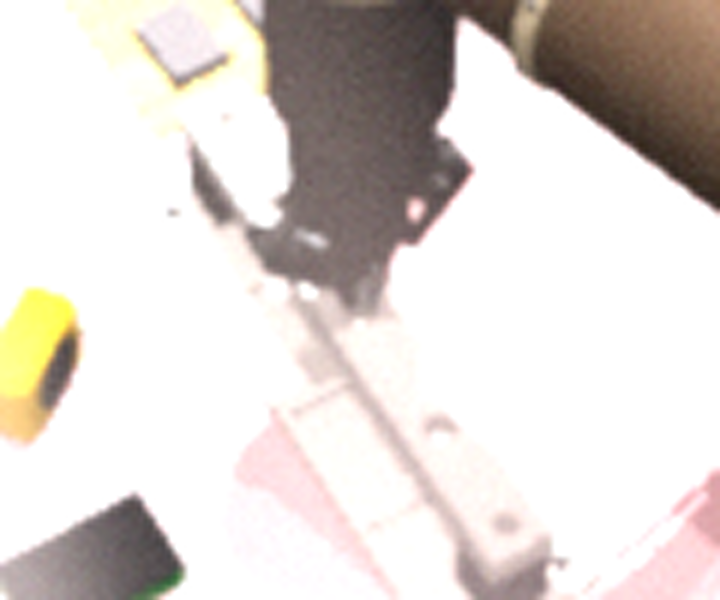

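```bash
python3 -m jog '[0,0,-0.04,0,0,0,0,0,0,-0.08,0,0,0,0,0,0,-0.16,0,0,0,0,0,0,-0.2,0,0,0,0,0,0,-0.2,0,0,0,0]'
python3 - <<'E'
from h import *
st()
for n in("top","scene"):
    p,d,c=cap(n); W=cloud(d,c); z=W[...,2]
    for m,a,ce in blobs((d>0)&(z>.065)&(z<.15)&(abs(W[...,1])<.2)&(abs(W[...,0]-.6)<.1)): print(n,a,ce,np.median(z[m]))
E
```

```text
time: 4.2
ee_pos: [0.5957, 0.0004, 0.1414]
eef_rot: [-0.001, 0.726, -0.688, 0.0]
force: [-0.9, -0.6, -0.8]
grip_width: 0.0
grip_force: 0.0
t 4.2 p [5.957e+02 4.000e-01 1.414e+02] yaw_y -176.9 tilt 0.12 w 0.0 F [-0.9 -0.6 -0.8] gf 0.0
top 758 [381.84828496 199.93403694] 0.0840498634623766
top 253 [320.40711462 208.14229249] 0.08396408008456481
scene 1123 [311.10685663 189.94568121] 0.0838924010735223
```

```bash
python3 - <<'E'
from h import *
p,d,c=cap("scene"); W=cloud(d,c)
o=r.get_obs()['ee_pos']
print(proj(c,[o,o-[0,0,.025]]))
u,v=proj(c,o)[0]
m=(abs(W[...,0]-o[0])<.06)&(abs(W[...,1]-o[1])<.05)&(d>0)&(W[...,2]>.088)&(W[...,2]<.25)
for z in np.arange(.09,.25,.01):
    k=m&(abs(W[...,2]-z)<.005)
    if k.any(): print(z.round(3),k.sum(),(W[k].min(0)*1000).round(0),(W[k].max(0)*1000).round(0))
b=p[int(v)-50:int(v)+50,int(u)-60:int(u)+60]
cv2.imwrite('pics/c4.png',cv2.resize(b,(720,600),interpolation=2)[:,:,::-1])
E
```

```text
[[308.10420531 173.81632374]
 [308.10267178 178.27520108]]
0.09 31 [578. -45.  88.] [615.  48.  94.]
0.15 2 [590.  10. 154.] [597.  11. 154.]
0.16 14 [581.  -2. 155.] [608.  14. 165.]
0.17 17 [580.   0. 165.] [609.  14. 175.]
0.18 16 [581.   3. 176.] [609.  13. 184.]
0.19 14 [569.  -6. 185.] [610.  14. 194.]
0.2 45 [555.  -6. 195.] [629.  17. 205.]
0.21 52 [555.  -8. 205.] [635.  18. 215.]
0.22 47 [545.  -2. 215.] [645.  19. 225.]
0.23 57 [536.  -1. 225.] [654.  20. 235.]
0.24 98 [535. -13. 235.] [655.  21. 245.]
```

View pics/c4.png

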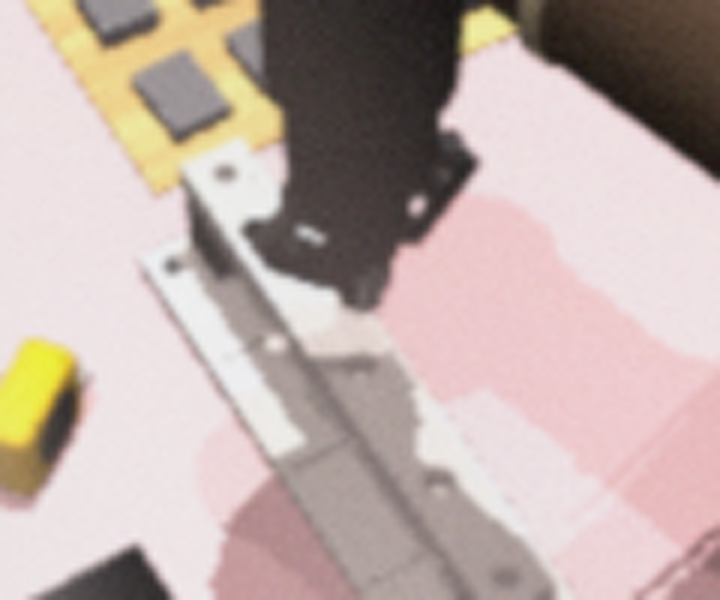

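```bash
cat > chk.py <<'E'
import sys
from h import *
f=r.get_obs()['force']; print('F',f.round(1),'z',(r.get_obs()['ee_pos'][2]*1000).round(1)); sys.exit(int(abs(f[2])>5))
E
python3 -m jog '[0,0,0.1,0,0,0,0,0,0,0.19,0,0,0,0,0,0,0.2,0,0,0,0,0,0,0.2,0,0,0,0]' >/dev/null; python3 chk.py && 
python3 -m jog '[0,0,0.01,0,0,0,0,0,0,0.01,0,0,0,0]' >/dev/null; python3 chk.py &&
python3 -m jog '[0,0,0.01,0,0,0,0,0,0,0.01,0,0,0,0]' >/dev/null; python3 chk.py &&
python3 -m jog '[0,0,0.01,0,0,0,0,0,0,0.01,0,0,0,0]' >/dev/null; python3 chk.py &&
python3 -m jog '[0,0,0.01,0,0,0,0,0,0,0.01,0,0,0,0]' >/dev/null; python3 chk.py &&
python3 -m jog '[0,0,0.01,0,0,0,0,0,0,0.01,0,0,0,0]' >/dev/null; python3 chk.py &&
python3 -m jog '[0,0,0.01,0,0,0,0,0,0,0.01,0,0,0,0]' >/dev/null; python3 chk.py
```

```text
F [-0.1 -0.6  0.4] z 90.4
F [ 0.9 -0.5 -0.1] z 88.3
F [-0.4  0.4  0.8] z 85.2
F [-0.3 -0.1 -0.3] z 82.5
F [-0.5  0.3  1.2] z 80.0
F [0.7 0.6 0.4] z 77.5
F [-0.8 -0.   2.3] z 75.6
```

```bash

python3 -m jog '[0,0,0.006,0,0,0,0,0,0,0.006,0,0,0,0]' >/dev/null; python3 chk.py &&
python3 -m jog '[0,0,0.006,0,0,0,0,0,0,0.006,0,0,0,0]' >/dev/null; python3 chk.py &&
python3 -m jog '[0,0,0.006,0,0,0,0,0,0,0.006,0,0,0,0]' >/dev/null; python3 chk.py &&
python3 -m jog '[0,0,0.006,0,0,0,0,0,0,0.006,0,0,0,0]' >/dev/null; python3 chk.py &&
python3 -m jog '[0,0,0.006,0,0,0,0,0,0,0.006,0,0,0,0]' >/dev/null; python3 chk.py
```

```text
F [-4.3  0.3 13.7] z 75.4
F [-4.3  0.3 13.7] z 75.4
F [-4.3  0.3 13.7] z 75.4
F [-4.3  0.3 13.7] z 75.4
F [-4.3  0.3 13.7] z 75.4
```

```bash
python3 - <<'E'
from h import *
st()
p,d,c=cap("scene"); W=cloud(d,c); o=r.get_obs()['ee_pos']
m=(abs(W[...,0]-o[0])<.06)&(abs(W[...,1]-o[1])<.05)&(d>0)&(W[...,2]>.06)&(W[...,2]<.2)
for z in np.arange(.065,.15,.01):
    k=m&(abs(W[...,2]-z)<.005)
    if k.any(): print(z.round(3),k.sum(),(W[k].min(0)*1000).round(0),(W[k].max(0)*1000).round(0))
u,v=proj(c,o)[0]
b=p[int(v)-30:int(v)+30,int(u)-36:int(u)+36]
cv2.imwrite('pics/c5.png',cv2.resize(b,(720,600),interpolation=2)[:,:,::-1])
E
```

```text
t 6.6 p [5.955e+02 3.000e-01 7.540e+01] yaw_y -176.86 tilt 0.07 w 0.1 F [-4.3  0.3 13.7] gf 6.6
0.065 15 [611. -37.  62.] [617.  47.  69.]
0.075 29 [572. -24.  70.] [617.  49.  80.]
0.085 163 [573. -45.  80.] [617.  50.  90.]
0.095 17 [579.  -4.  90.] [608.  45. 100.]
0.105 15 [584.  -1. 101.] [610.  12. 110.]
0.115 11 [584.   6. 111.] [610.  13. 119.]
0.125 16 [568.   7. 121.] [622.  13. 130.]
0.135 37 [561.  -4. 130.] [627.  15. 139.]
0.145 46 [549.  -9. 140.] [637.  17. 150.]
```

View pics/c5.png

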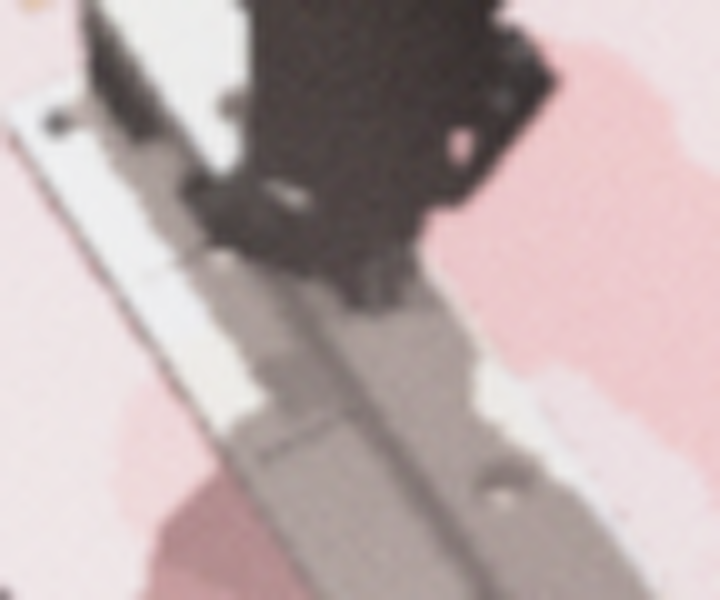

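The shut tips touch the bar top (z = 84 mm) at a reported TCP z of 75 mm, so in fact they end about 9 mm above the reported TCP rather than 25 mm below it. I'll apply that correction to every height.

```bash

python3 -m jog '[0,0,-0.16,0,0,0,0,0,0,-0.16,0,0,0,0.65,0,0,-0.16,0,0,0,0.65,0,0,-0.16,0,0,0,0.65,0,0,-0.08,0,0,0,0.65,0,0,0,0,0,0,0.65,0,0,0.06,0,0,0,0.65,0,0,0.08,0,0,0,0.65,0,0,0.08,0,0,0,0.65]' ; python3 chk.py && python3 -m jog '[0,0,0,0,0,0,0,0,0,0,0,0,0,0,0,0,0,0,0,0,0,0,0,0,0,0,0,0]'
python3 -c "
from h import *
st()"
```

```text
time: 7.78
ee_pos: [0.5952, 0.0002, 0.0536]
eef_rot: [0.0, 0.726, -0.688, -0.0]
force: [0.6, 0.3, 0.8]
grip_width: 0.0553
grip_force: 0.0
F [0.6 0.3 0.8] z 53.6
time: 8.28
ee_pos: [0.5957, 0.0004, 0.0547]
eef_rot: [-0.001, 0.726, -0.688, 0.0]
force: [-0.4, 0.1, 6.0]
grip_width: 0.0387
grip_force: 62.9
t 8.28 p [5.957e+02 4.000e-01 5.470e+01] yaw_y -176.88 tilt 0.08 w 38.7 F [-0.4  0.1  6. ] gf 62.9
```

```bash

python3 -m jog '[0,0,-0.08,0,0,0,0,0,0,-0.16,0,0,0,0,0,0,-0.2,0,0,0,0,0,0.12,-0.2,0,0,0,0,0,0.26,-0.2,0,0,0,0,0,0.4,-0.2,0,0,0,0,0,0.52,-0.2,0,0,0,0,0,0.52,-0.2,0,0,0,0]' ; python3 - <<'E'
from h import *
st()
p,d,c=cap("top"); W=cloud(d,c); z=W[...,2]
for m,a,ce in blobs((d>0)&(z>.065)&(z<.15)&(abs(W[...,1])<.2)&(abs(W[...,0]-.5)<.16)): print(a,ce,np.median(z[m]),np.round(rect(m,c,np.median(z[m])),1))
E
```

```text
time: 9.28
ee_pos: [0.4627, -0.0073, 0.1034]
eef_rot: [0.0, 0.726, -0.688, -0.001]
force: [0.5, -0.5, -2.6]
grip_width: 0.0388
grip_force: 61.9
t 9.28 p [462.7  -7.3 103.4] yaw_y -176.91 tilt 0.09 w 38.8 F [ 0.5 -0.5 -2.6] gf 61.9
301 [406.56478405 250.65116279] 0.1328373934035504 [ 470.4 -154.2   39.4   44.7  179. ]
```

```bash

python3 -m jog '[0,0,0.12,0,0,0,0,0,0,0.26,0,0,0,0,0,0,0.36,0,0,0,0,0,0,0.41,0,0,0,0,0,0,0.432,0,0,0,0,0,0,0.442,0,0,0,0,0,0,0.442,0,0,0,0]' ; python3 -m jog '[0,0,0,0,0,0,0.65,0,0,0,0,0,0,0.65,0,0,-0.04,0,0,0,0.65,0,0,-0.2,0,0,0,0.65,0,0,-0.4,0,0,0,0.65]'
python3 - <<'E'
from h import *
st(); print(go(.4446,-.2742,.08))
E
```

```text
time: 10.2
ee_pos: [0.4659, -0.0066, -0.0062]
eef_rot: [-0.0, 0.726, -0.688, 0.0]
force: [-0.9, -0.0, -3.2]
grip_width: 0.0389
grip_force: 61.8
time: 10.82
ee_pos: [0.4647, -0.0071, 0.0946]
eef_rot: [0.001, 0.726, -0.688, -0.0]
force: [1.4, 0.4, -0.7]
grip_width: 0.0554
grip_force: 0.0
t 10.82 p [464.7  -7.1  94.6] yaw_y -176.9 tilt 0.1 w 55.4 F [ 1.4  0.4 -0.7] gf 0.0
[1.0625 0.1381 0.0593]
```

```bash

python3 -m jog '[0.25,0.03,0,0,0,0,0.65,0.5,0.07,0,0,0,0,0.65,0.75,0.1,0,0,0,0,0.65,1,0.13,0,0,0,0,0.65,1,0.13,0,0,0,0,0.65]' >/dev/null
python3 - <<'E'
from h import *
st(); print(go(.4446,-.2742,-.004))
a=np.radians(3.1); c=np.array([.595,-.0002]); jx=np.array([np.cos(a),np.sin(a)]); jy=np.array([-jx[1],jx[0]])
bay=[c-.084*jy,c,c+.084*jy]; print(np.round(bay,4))
P=[((.4446,-.2742),0),((.5793,-.2671),1),((.5156,-.2705),1),((.3796,-.2829),2),((.4492,-.3621),2)]
f=lambda v:(round(float(-v@jy/.25),3),round(float(-v@jx/.25),3))
for i,(p,b) in enumerate(P):
    print(i,'pick->bay',f(bay[b]-p),'bay->next',f(np.array(P[i+1][0])-bay[b]) if i<4 else '')
E
```

```text
t 11.45 p [ 445.6 -261.8   93.9] yaw_y -177.21 tilt 0.03 w 55.5 F [0.4 1.2 0.7] gf 0.0
[0.049  0.0065 0.3917]
[[ 5.995e-01 -8.410e-02]
 [ 5.950e-01 -2.000e-04]
 [ 5.905e-01  8.370e-02]]
0 pick->bay (-0.726, -0.66) bay->next (0.727, 0.12)
1 pick->bay (-1.063, -0.12) bay->next (1.062, 0.376)
2 pick->bay (-1.062, -0.376) bay->next (1.083, 0.921)
3 pick->bay (-1.419, -0.921) bay->next (1.75, 0.661)
4 pick->bay (-1.75, -0.661) bay->next
```

```bash

python3 -m jog '[0.049,0.006,0.15,0,0,0,0.65,0.049,0.006,0.3,0,0,0,0.65,0.049,0.006,0.38,0,0,0,0.65,0.049,0.006,0.392,0,0,0,0.65,0.049,0.006,0.392,0,0,0,0.65,0.049,0.006,0.392,0,0,0,0,0.049,0.006,0.392,0,0,0,0,0.049,0.006,0.392,0,0,0,0,0.049,0.006,0.392,0,0,0,0,0.049,0.006,0.39,0,0,0,0]'; python3 -m jog '[0,0,-0.1,0,0,0,0,0,0,-0.25,0,0,0,0,0,0,-0.4,0,0,0,0,-0.2,-0.18,-0.4,0,0,0,0,-0.38,-0.34,-0.4,0,0,0,0,-0.56,-0.5,-0.4,0,0,0,0,-0.726,-0.66,-0.4,0,0,0,0,-0.726,-0.66,-0.4,0,0,0,0,-0.726,-0.66,-0.4,0,0,0,0]'
python3 -c "
from h import *
st();print(go(.5995,-.0841,.0045))"
```

```text
time: 12.7
ee_pos: [0.4464, -0.2705, -0.0032]
eef_rot: [-0.001, 0.726, -0.688, 0.001]
force: [0.4, 0.2, -0.0]
grip_width: 0.0387
grip_force: 60.2
time: 13.82
ee_pos: [0.6, -0.0801, 0.0956]
eef_rot: [0.0, 0.726, -0.688, -0.0]
force: [0.2, -0.0, -0.2]
grip_width: 0.0385
grip_force: 60.6
t 13.82 p [600.  -80.1  95.6] yaw_y -176.87 tilt 0.05 w 38.5 F [ 0.2 -0.  -0.2] gf 60.6
[0.0161 0.0027 0.3642]
```

```bash

python3 -m jog '[0,0,0.12,0,0,0,0,0,0,0.25,0,0,0,0,0,0,0.34,0,0,0,0,0,0,0.364,0,0,0,0,0,0,0.364,0,0,0,0,0,0,0.364,0,0,0,0.65,0,0,0.364,0,0,0,0.65,0,0,0.32,0,0,0,0.65,0,0,0.2,0,0,0,0.65,0,0,0,0,0,0,0.65,0,0,0,0,0,0,0.65]'; python3 -m jog '[0.2,0.03,0,0,0,0,0.65,0.4,0.07,0,0,0,0,0.65,0.6,0.1,0,0,0,0,0.65,0.74,0.12,0,0,0,0,0.65,0.74,0.12,0,0,0,0,0.65,0.74,0.12,0,0,0,0,0.65]'
python3 - <<'E'
from h import *
st();print(go(.5793,-.2671,-.004))
p,d,c=cap("top"); W=cloud(d,c); z=W[...,2]
for m,a,ce in blobs((d>0)&(z>.025)&(z<.055)&(abs(W[...,1]+.08)<.06)&(abs(W[...,0]-.6)<.1)): print(a,ce,np.median(z[m]),np.round(rect(m,c,np.median(z[m])),1))
E
```

```text
time: 15.2
ee_pos: [0.6037, -0.0801, 0.1011]
eef_rot: [-0.003, 0.726, -0.687, 0.003]
force: [0.9, 0.2, -0.5]
grip_width: 0.0557
grip_force: 0.0
time: 15.95
ee_pos: [0.5804, -0.2665, 0.0958]
eef_rot: [-0.0, 0.726, -0.688, -0.0]
force: [1.0, -0.6, -0.4]
grip_width: 0.0555
grip_force: 0.0
t 15.95 p [ 580.4 -266.5   95.8] yaw_y -176.93 tilt 0.01 w 55.5 F [ 1.  -0.6 -0.4] gf 0.0
[0.0023 0.0046 0.3991]
164 [361.65243902 201.80487805] 0.032379813220745596 [599.4 -67.5  34.2  39.4  89.1]
```

```bash

python3 -m jog '[0,0.004,0.15,0,0,0,0.65,0,0.004,0.3,0,0,0,0.65,0,0.004,0.38,0,0,0,0.65,0,0.004,0.4,0,0,0,0.65,0,0.004,0.4,0,0,0,0.65,0,0.004,0.4,0,0,0,0,0,0.004,0.4,0,0,0,0,0,0.004,0.4,0,0,0,0,0,0.004,0.4,0,0,0,0,0,0.004,0.3,0,0,0,0,0,0.004,0.15,0,0,0,0,0,0.004,0,0,0,0,0]'; python3 -m jog '[-0.2,-0.02,0,0,0,0,0,-0.4,-0.04,0,0,0,0,0,-0.6,-0.07,0,0,0,0,0,-0.8,-0.09,0,0,0,0,0,-0.98,-0.12,0,0,0,0,0]'; python3 -m jog '[-0.083,0,0,0,0,0,0,-0.083,0,0,0,0,0,0,-0.083,0,0,0,0,0,0]'
python3 - <<'E'
from h import *
st();print(go(.595,-.0002,.005))
p,d,c=cap("top"); W=cloud(d,c); z=W[...,2]
for m,a,ce in blobs((d>0)&(z>.025)&(z<.055)&(abs(W[...,1]+.08)<.06)&(abs(W[...,0]-.6)<.1)): print(a,ce,np.median(z[m]),np.round(rect(m,c,np.median(z[m])),1))
E
```

```text
time: 17.5
ee_pos: [0.5795, -0.2668, 0.0973]
eef_rot: [-0.0, 0.726, -0.688, 0.0]
force: [0.8, 0.0, 0.2]
grip_width: 0.0382
grip_force: 59.9
time: 18.12
ee_pos: [0.5963, -0.0187, 0.0966]
eef_rot: [-0.001, 0.726, -0.688, 0.0]
force: [1.0, 0.5, 0.2]
grip_width: 0.0381
grip_force: 59.9
time: 18.5
ee_pos: [0.595, -0.0004, 0.096]
eef_rot: [0.0, 0.726, -0.688, 0.0]
force: [-0.5, 0.4, -0.6]
grip_width: 0.0383
grip_force: 59.9
t 18.5 p [ 5.95e+02 -4.00e-01  9.60e+01] yaw_y -176.92 tilt 0.0 w 38.3 F [-0.5  0.4 -0.6] gf 59.9
[-0.0009 -0.      0.3639]
347 [371.5907781  203.03458213] 0.032167825945748046 [599.8 -86.2  40.4  69.8   3.2]
32 [388.3125 201.8125] 0.04187383563403096 [ 600.7 -133.2    8.1   36.7   97.1]
```

```bash

python3 -m jog '[0,0,0.12,0,0,0,0,0,0,0.25,0,0,0,0,0,0,0.34,0,0,0,0,0,0,0.366,0,0,0,0,0,0,0.366,0,0,0,0,0,0,0.366,0,0,0,0.65,0,0,0.366,0,0,0,0.65,0,0,0.32,0,0,0,0.65,0,0,0.15,0,0,0,0.65,0,0,0,0,0,0,0.65,0.1,0.03,0,0,0,0,0.65,0.1,0.03,0,0,0,0,0.65]' >/dev/null; python3 -m jog '[0.25,0.08,0,0,0,0,0.65,0.5,0.17,0,0,0,0,0.65,0.7,0.25,0,0,0,0,0.65,0.962,0.346,0,0,0,0,0.65,0.962,0.346,0,0,0,0,0.65,0.962,0.346,0,0,0,0,0.65]'
python3 - <<'E'
from h import *
st();print(go(.5156,-.2705,-.004))
p,d,c=cap("top"); W=cloud(d,c); z=W[...,2]
for m,a,ce in blobs((d>0)&(z>.02)&(z<.055)&(abs(W[...,1]+.04)<.1)&(abs(W[...,0]-.6)<.1)): print(a,ce,np.median(z[m]),np.round(rect(m,c,np.median(z[m])),1))
E
```

```text
time: 20.8
ee_pos: [0.5156, -0.2703, 0.0958]
eef_rot: [0.0, 0.725, -0.688, -0.0]
force: [0.1, -0.1, 0.5]
grip_width: 0.0554
grip_force: 0.0
t 20.8 p [ 515.6 -270.3   95.8] yaw_y -176.99 tilt 0.01 w 55.4 F [ 0.1 -0.1  0.5] gf 0.0
[ 0.0008 -0.      0.3991]
312 [337.28846154 205.20833333] 0.02426085724985193 [594.4  -2.4  40.1  54.    4.9]
```

```bash

python3 -m jog '[0,0,0.15,0,0,0,0.65,0,0,0.3,0,0,0,0.65,0,0,0.38,0,0,0,0.65,0,0,0.4,0,0,0,0.65,0,0,0.4,0,0,0,0.65,0,0,0.4,0,0,0,0,0,0,0.4,0,0,0,0,0,0,0.4,0,0,0,0,0,0,0.4,0,0,0,0,0,0,0.3,0,0,0,0,0,0,0.15,0,0,0,0,0,0,0,0,0,0,0]' | tail -2; python3 -m jog '[-0.2,-0.07,0,0,0,0,0,-0.4,-0.14,0,0,0,0,0,-0.6,-0.21,0,0,0,0,0,-0.8,-0.28,0,0,0,0,0,-0.98,-0.376,0,0,0,0,0]' >/dev/null; python3 -m jog '[-0.082,0,0,0,0,0,0,-0.082,0,0,0,0,0,0,-0.082,0,0.15,0,0,0,0,-0.082,0,0.28,0,0,0,0,-0.082,0,0.314,0,0,0,0,-0.082,0,0.314,0,0,0,0]'
python3 -m jog '[0,0,0,0,0,0,0.65,0,0,0,0,0,0,0.65,0,0,-0.05,0,0,0,0.65,0,0,-0.2,0,0,0,0.65,0,0,-0.31,0,0,0,0.65,0.18,0.15,-0.31,0,0,0,0.65,0.36,0.3,-0.31,0,0,0,0.65,0.54,0.45,-0.31,0,0,0,0.65,0.72,0.6,-0.31,0,0,0,0.65,0.9,0.75,-0.31,0,0,0,0.65,0.99,0.921,-0.31,0,0,0,0.65]' >/dev/null
python3 -m jog '[0.093,0,0,0,0,0,0.65,0.093,0,0,0,0,0,0.65,0.093,0,0,0,0,0,0.65]'
python3 - <<'E'
from h import *
st();print(go(.3796,-.2829,-.004))
p,d,c=cap("top"); W=cloud(d,c); z=W[...,2]
for m,a,ce in blobs((d>0)&(z>.02)&(z<.055)&(abs(W[...,1]+.04)<.1)&(abs(W[...,0]-.6)<.1)): print(a,ce,np.median(z[m]),np.round(rect(m,c,np.median(z[m])),1))
E
```

```text
grip_width: 0.0384
grip_force: 60.1
time: 23.72
ee_pos: [0.5949, -0.0008, 0.0182]
eef_rot: [0.0, 0.726, -0.688, 0.0]
force: [0.2, -0.1, -0.3]
grip_width: 0.0383
grip_force: 60.1
time: 25.48
ee_pos: [0.3801, -0.2824, 0.0953]
eef_rot: [-0.0, 0.726, -0.688, 0.0]
force: [-0.9, 0.5, 0.1]
grip_width: 0.0555
grip_force: 0.0
t 25.48 p [ 380.1 -282.4   95.3] yaw_y -176.92 tilt 0.03 w 55.5 F [-0.9  0.5  0.1] gf 0.0
[0.0018 0.0023 0.3971]
426 [369.56338028 202.27464789] 0.03210295901779382 [599.6 -85.6  41.2  71.    2.7]
36 [388.19444444 201.77777778] 0.037442149510511925 [ 601.2 -133.4    8.2   36.8   98.9]
338 [337.55325444 204.70710059] 0.03603801111633545 [594.1  -2.1  42.   54.    5.1]
```

```bash

python3 -m jog '[0,0,0.15,0,0,0,0.65,0,0,0.3,0,0,0,0.65,0,0,0.38,0,0,0,0.65,0,0,0.398,0,0,0,0.65,0,0,0.398,0,0,0,0.65,0,0,0.398,0,0,0,0,0,0,0.398,0,0,0,0,0,0,0.398,0,0,0,0,0,0,0.398,0,0,0,0,0,0,0.3,0,0,0,0,0,0,0.15,0,0,0,0,0,0,0,0,0,0,0]' | tail -2; python3 -m jog '[-0.16,-0.15,0,0,0,0,0,-0.32,-0.3,0,0,0,0,0,-0.48,-0.45,0,0,0,0,0,-0.64,-0.6,0,0,0,0,0,-0.8,-0.75,0,0,0,0,0,-0.9,-0.92,0,0,0,0,0]' >/dev/null; python3 -m jog '[-0.2,0,0,0,0,0,0,-0.4,0,0,0,0,0,0,-0.519,0,0,0,0,0,0,-0.519,0,0,0,0,0,0,-0.519,0,0.15,0,0,0,0,-0.519,0,0.3,0,0,0,0,-0.519,0,0.363,0,0,0,0,-0.519,0,0.363,0,0,0,0]'
python3 -m jog '[0,0,0,0,0,0,0.65,0,0,0,0,0,0,0.65,0,0,-0.05,0,0,0,0.65,0,0,-0.2,0,0,0,0.65,0,0,-0.36,0,0,0,0.65,0.2,0.08,-0.36,0,0,0,0.65,0.4,0.16,-0.36,0,0,0,0.65,0.6,0.24,-0.36,0,0,0,0.65,0.8,0.32,-0.36,0,0,0,0.65,0.95,0.4,-0.36,0,0,0,0.65]' >/dev/null
python3 -m jog '[0.2,0.07,0,0,0,0,0.65,0.4,0.13,0,0,0,0,0.65,0.6,0.2,0,0,0,0,0.65,0.8,0.261,0,0,0,0,0.65,0.8,0.261,0,0,0,0,0.65,0.8,0.261,0,0,0,0,0.65]'
python3 - <<'E'
from h import *
st();print(go(.4492,-.3621,-.004))
p,d,c=cap("top"); W=cloud(d,c); z=W[...,2]
for m,a,ce in blobs((d>0)&(z>.02)&(z<.055)&(abs(W[...,1]-.04)<.1)&(abs(W[...,0]-.6)<.1)): print(a,ce,np.median(z[m]),np.round(rect(m,c,np.median(z[m])),1))
E
```

```text
grip_width: 0.0387
grip_force: 60.6
time: 28.78
ee_pos: [0.5904, 0.0834, 0.0043]
eef_rot: [0.0, 0.726, -0.688, -0.0]
force: [0.3, -0.7, -0.7]
grip_width: 0.0391
grip_force: 64.4
time: 30.78
ee_pos: [0.4489, -0.3619, 0.0947]
eef_rot: [-0.0, 0.726, -0.688, 0.0]
force: [-0.1, -0.1, 0.0]
grip_width: 0.0556
grip_force: 0.0
t 30.77 p [ 448.9 -361.9   94.7] yaw_y -176.96 tilt 0.03 w 55.6 F [-0.1 -0.1  0. ] gf 0.0
[ 0.0008 -0.0008  0.3947]
341 [337.54252199 204.73020528] 0.03609828216641326 [593.9  -2.   42.3  54.3   4.8]
53 [357.77358491 202.60377358] 0.03188140988109892 [598.3 -55.    8.9  37.2  92.2]
425 [305.17647059 206.95764706] 0.03232295343564812 [590.   81.7  41.   69.8   3.2]
```

```bash

python3 -m jog '[0,0,0.15,0,0,0,0.65,0,0,0.3,0,0,0,0.65,0,0,0.38,0,0,0,0.65,0,0,0.4,0,0,0,0.65,0,0,0.4,0,0,0,0.65,0,0,0.4,0,0,0,0,0,0,0.4,0,0,0,0,0,0,0.4,0,0,0,0,0,0,0.4,0,0,0,0,0,0,0.3,0,0,0,0,0,0,0.15,0,0,0,0,0,0,0,0,0,0,0]' | tail -2; python3 -m jog '[-0.2,-0.08,0,0,0,0,0,-0.4,-0.16,0,0,0,0,0,-0.6,-0.24,0,0,0,0,0,-0.8,-0.32,0,0,0,0,0,-0.95,-0.4,0,0,0,0,0]' >/dev/null; python3 -m jog '[-0.2,-0.07,0,0,0,0,0,-0.4,-0.13,0,0,0,0,0,-0.6,-0.2,0,0,0,0,0,-0.8,-0.261,0,0,0,0,0,-0.8,-0.261,0,0,0,0,0,-0.8,-0.261,0.15,0,0,0,0,-0.8,-0.261,0.25,0,0,0,0,-0.8,-0.261,0.283,0,0,0,0,-0.8,-0.261,0.283,0,0,0,0]'
python3 -m jog '[0,0,0,0,0,0,0.65,0,0,0,0,0,0,0.65,0,0,-0.05,0,0,0,0.65,0,0,-0.2,0,0,0,0.65,0,0,-0.3,0,0,0,0.65,0.2,0.08,-0.3,0,0,0,0.65,0.4,0.2,-0.3,0,0,0,0.65,0.4,0.4,-0.3,0,0,0,0.9,0.4,0.4,-0.3,0,0,0,0.9]'
python3 - <<'E'
from h import *
st(); parts()
p,d,c=cap("top"); W=cloud(d,c); z=W[...,2]
for m,a,ce in blobs((d>0)&(z>.02)&(z<.055)&(abs(W[...,1]-.04)<.1)&(abs(W[...,0]-.6)<.1)): print(a,ce,np.median(z[m]),np.round(rect(m,c,np.median(z[m])),1))
E
```

```text
grip_width: 0.038
grip_force: 60.1
time: 34.08
ee_pos: [0.5906, 0.0837, 0.0245]
eef_rot: [-0.0, 0.726, -0.688, 0.0]
force: [0.5, 0.4, -0.0]
grip_width: 0.0382
grip_force: 60.1
time: 35.2
ee_pos: [0.4929, -0.0223, 0.0992]
eef_rot: [-0.0, 0.725, -0.688, -0.0]
force: [1.4, 0.4, 0.2]
grip_width: 0.077
grip_force: 0.0
t 35.2 p [492.9 -22.3  99.2] yaw_y -176.99 tilt 0.04 w 77.0 F [1.4 0.4 0.2] gf 0.0
cast 3661 [205.4 257.3] z 0.0005 rect [470.2 298.  291.1 363.   89.8] cen [465.8 344.4]
cast 372 [198.1 215.6] z 0.0336 rect [571.9 357.4  54.2  54.3 163.1] cen [571.8 357.5]
cast 90 [276.8 240.9] z 0.5201 rect [471.5 117.    8.7  33.4  89.8] cen [475.2 115.8]
cast 266 [193.1 263. ] z 0.0254 rect [451.6 369.   40.5  56.8  64.1] cen [451.3 369.5]
plate 360 [472.  206.7] z 0.0202 rect [ 585.7 -355.5   39.8   64.4    1.4] cen [ 585.5 -356.4]
plate 358 [474.1 231.3] z 0.0203 rect [ 520.2 -356.7   39.1   63.6  179.1] cen [ 520.8 -357.4]
plate 272 [481.1 284.1] z 0.0119 rect [ 384.8 -368.7   39.2   45.3    6.9] cen [ 384.8 -368.8]
plate 105 [473.8 302.9] z -0.0025 rect [ 336.7 -339.4    6.1  136.     1.5] cen [ 336.7 -351.9]
231 [336.21645022 202.40692641] 0.03643948725141484 [598.1  -1.8  34.3  54.8   7.3]
438 [305.08675799 206.78538813] 0.03847163803683486 [589.1  80.9  41.6  69.6 179.1]
```

```bash

python3 -m jog '[-0.2,-0.05,0,0,0,0,0.9,-0.4,-0.1,0,0,0,0,0.9,-0.6,-0.15,0,0,0,0,0.9,-0.8,-0.2,0,0,0,0,0.9,-0.9,-0.25,0,0,0,0,0.9]' >/dev/null; python3 -m jog '[-0.2,-0.05,0,0,0,0,0.9,-0.4,-0.1,0,0,0,0,0.9,-0.6,-0.147,0,0,0,0,0.9,-0.6,-0.147,0,0,0,0,0.9,-0.6,-0.147,0,0,0,0,0.9]'
python3 - <<'E'
from h import *
st();print(go(.5718,.3575,.004)); parts()
E
```

```text
time: 36.55
ee_pos: [0.5748, 0.3592, 0.0977]
eef_rot: [0.0, 0.726, -0.687, 0.0]
force: [0.1, -0.6, 1.1]
grip_width: 0.0766
grip_force: 0.0
t 36.55 p [574.8 359.2  97.7] yaw_y -176.85 tilt 0.05 w 76.6 F [ 0.1 -0.6  1.1] gf 0.0
[0.0059 0.012  0.3748]
cast 5210 [246.2 270.5] z 0.0003 rect [470.5 297.8 290.8 362.5  89.8] cen [430. 238.]
cast 348 [198.3 215.6] z 0.034 rect [570.8 356.5  51.7  54.2 179.1] cen [571.7 356.8]
cast 351 [195.2 263.7] z 0.0255 rect [449.4 364.1  51.2  55.3 127.7] cen [449.4 364. ]
cast 381 [229.1 264. ] z 0.0295 rect [447.4 277.1  49.1  49.1   9.2] cen [447.2 277.2]
cast 659 [179.3 316.7] z 0.0005 rect [329.  393.6  77.4  99.8 178.9] cen [316.  408.1]
plate 357 [472.1 206.7] z 0.0204 rect [ 585.9 -355.9   39.8   63.8  179.1] cen [ 585.4 -356.5]
plate 357 [474.2 231.2] z 0.0201 rect [ 520.2 -356.9   39.1   63.5  179.1] cen [ 520.8 -357.6]
plate 272 [481.1 284.1] z 0.012 rect [ 384.8 -368.7   39.2   45.3    6.9] cen [ 384.8 -368.8]
plate 106 [473.7 302.9] z -0.0017 rect [ 336.7 -339.2    6.1  135.9    1.5] cen [ 336.8 -351.2]
```

```bash

python3 -m jog '[0.005,0.012,0.15,0,0,0,0.9,0.005,0.012,0.3,0,0,0,0.9,0.005,0.012,0.36,0,0,0,0.9,0.005,0.012,0.375,0,0,0,0.9,0.005,0.012,0.375,0,0,0,0.9,0.005,0.012,0.375,0,0,0,0,0.005,0.012,0.375,0,0,0,0,0.005,0.012,0.375,0,0,0,0,0.005,0.012,0.375,0,0,0,0,0.005,0.012,0.25,0,0,0,0,0.005,0.012,0.1,0,0,0,0,0.005,0.012,-0.05,0,0,0,0]' ; python3 -m jog '[0.18,0,0,0,0,0,0,0.36,0,0,0,0,0,0,0.54,-0.01,0,0,0,0,0,0.72,-0.01,0,0,0,0,0,0.9,-0.01,0,0,0,0,0]'; python3 -m jog '[0.2,0,0,0,0,0,0,0.4,0,0,0,0,0,0,0.6,-0.005,0,0,0,0,0,0.8,-0.005,0,0,0,0,0,0.87,-0.005,0,0,0,0,0,0.87,-0.005,0,0,0,0,0]'
python3 -c "
from h import *
st();print(go(.5995,-.0841,.033))"
```

```text
time: 38.1
ee_pos: [0.5717, 0.3572, 0.1124]
eef_rot: [-0.0, 0.726, -0.688, -0.0]
force: [0.4, 0.6, -1.9]
grip_width: 0.054
grip_force: 63.6
time: 38.72
ee_pos: [0.5864, 0.1314, 0.1115]
eef_rot: [-0.0, 0.726, -0.688, 0.0]
force: [0.5, -0.0, -2.0]
grip_width: 0.0536
grip_force: 63.7
time: 39.48
ee_pos: [0.5994, -0.0853, 0.1111]
eef_rot: [-0.0, 0.725, -0.688, 0.0]
force: [0.1, 0.1, -1.2]
grip_width: 0.054
grip_force: 63.7
t 39.48 p [599.4 -85.3 111.1] yaw_y -177.02 tilt 0.03 w 54.0 F [ 0.1  0.1 -1.2] gf 63.7
[-0.0049 -0.0004  0.3124]
```

```bash

python3 -m jog '[-0.003,0,0.12,0,0,0,0,-0.003,0,0.24,0,0,0,0,-0.003,0,0.3,0,0,0,0,-0.003,0,0.312,0,0,0,0,-0.003,0,0.312,0,0,0,0]'; python3 -m jog '[0,0,0,0,0,0,0.85,0,0,0,0,0,0,0.85,0,0,-0.06,0,0,0,0.85,0,0,-0.2,0,0,0,0.85,0,0,-0.3,0,0,0,0.85,-0.2,0.07,-0.3,0,0,0,0.85,-0.4,0.14,-0.3,0,0,0,0.85,-0.6,0.21,-0.3,0,0,0,0.85,-0.8,0.28,-0.3,0,0,0,0.85]' >/dev/null; python3 -m jog '[-0.2,0.07,0,0,0,0,0.85,-0.4,0.14,0,0,0,0,0.85,-0.6,0.2,0,0,0,0,0.85,-0.67,0.25,0,0,0,0,0.85,-0.67,0.25,0,0,0,0,0.85,-0.67,0.25,0,0,0,0,0.85]'
cat >> h.py <<'E'
def jigtop():
    p,d,c=cap("top"); W=cloud(d,c); z=W[...,2]
    for m,a,ce in blobs((d>0)&(z>.021)&(z<.09)&(abs(W[...,1])<.18)&(abs(W[...,0]-.6)<.05),80): print(a,ce.round(1),np.median(z[m]).round(4),np.round(rect(m,c,np.median(z[m])),1))
E
python3 - <<'E'
from h import *
st();print(go(.4472,.2772,.002)); jigtop(); parts()
E
```

```text
time: 40.1
ee_pos: [0.599, -0.0828, 0.034]
eef_rot: [0.0, 0.726, -0.687, -0.0]
force: [-5.0, 1.5, 6.1]
grip_width: 0.054
grip_force: 66.6
time: 41.98
ee_pos: [0.4476, 0.276, 0.1084]
eef_rot: [-0.0, 0.726, -0.688, 0.0]
force: [-0.4, -0.1, -0.4]
grip_width: 0.0725
grip_force: 0.0
t 41.98 p [447.6 276.  108.4] yaw_y -176.89 tilt 0.04 w 72.5 F [-0.4 -0.1 -0.4] gf 0.0
[-0.0046  0.0016  0.4257]
505 [369.6 201.6] 0.0602 [599.  -81.9  56.4  68.7 179.1]
261 [395.2 199.9] 0.0616 [ 600.5 -146.9   40.8   42.8    3. ]
340 [337.6 204.7] 0.0364 [594.   -2.   42.1  54.3   4.9]
436 [305.1 206.8] 0.0386 [589.1  80.9  41.6  69.6 179.1]
237 [278.8 208. ] 0.062 [584.5 147.4  37.8  40.5  95.6]
cast 6006 [238.8 272.3] z 0.0005 rect [470.2 298.  291.1 363.   89.8] cen [425.5 257.1]
cast 226 [232.6 264.2] z 0.0292 rect [448.2 271.4  37.7  49.   97.1] cen [446.4 268.1]
plate 360 [472.  206.7] z 0.0203 rect [ 585.6 -355.5   39.9   64.4    1.4] cen [ 585.5 -356.4]
plate 360 [474.1 231.3] z 0.0202 rect [ 520.2 -356.7   39.1   63.7  179.1] cen [ 520.7 -357.3]
plate 271 [481.  284.1] z 0.0119 rect [ 384.8 -368.7   39.2   45.2    6.9] cen [ 384.8 -368.7]
plate 104 [473.9 302.9] z -0.0005 rect [ 336.8 -338.8    6.1  135.8    1.5] cen [ 336.9 -351.3]
```

```bash

python3 -m jog '[-0.005,0.002,0.15,0,0,-0.08,0.85,-0.005,0.002,0.3,0,0,-0.08,0.85,-0.005,0.002,0.4,0,0,-0.08,0.85,-0.005,0.002,0.426,0,0,-0.08,0.85,-0.005,0.002,0.426,0,0,-0.08,0.85,-0.005,0.002,0.426,0,0,-0.08,0,-0.005,0.002,0.426,0,0,-0.08,0,-0.005,0.002,0.426,0,0,-0.08,0,-0.005,0.002,0.426,0,0,-0.08,0,-0.005,0.002,0.25,0,0,0,0,-0.005,0.002,0.1,0,0,0,0,-0.005,0.002,-0.03,0,0,0,0]' ; python3 -m jog '[0,0,0,0,0,0,0,0.2,-0.09,0,0,0,0,0,0.4,-0.18,0,0,0,0,0,0.6,-0.27,0,0,0,0,0,0.8,-0.36,0,0,0,0,0,0.9,-0.45,0,0,0,0,0]' >/dev/null; python3 -m jog '[0.245,-0.082,0,0,0,0,0,0.245,-0.082,0,0,0,0,0,0.245,-0.082,0,0,0,0,0]'
python3 -c "
from h import *
st();print(go(.595,-.0002,.035))"
```

```text
time: 43.58
ee_pos: [0.4467, 0.2776, 0.1174]
eef_rot: [-0.001, 0.726, -0.688, -0.0]
force: [0.1, 0.5, -2.4]
grip_width: 0.0486
grip_force: 63.0
time: 44.7
ee_pos: [0.5944, -0.0018, 0.1144]
eef_rot: [0.001, 0.725, -0.688, -0.001]
force: [-0.2, 0.4, -1.5]
grip_width: 0.049
grip_force: 63.0
t 44.7 p [594.4  -1.8 114.4] yaw_y -176.99 tilt 0.09 w 49.0 F [-0.2  0.4 -1.5] gf 63.0
[-0.0063 -0.0034  0.3176]
```

```bash

python3 -m jog '[-0.005,-0.003,0.12,0,0,0,0,-0.005,-0.003,0.24,0,0,0,0,-0.005,-0.003,0.3,0,0,0,0,-0.005,-0.003,0.317,0,0,0,0,-0.005,-0.003,0.317,0,0,0,0]'; python3 -m jog '[0,0,0,0,0,0,0.85,0,0,0,0,0,0,0.85,0,0,-0.06,0,0,0,0.85,0,0,-0.2,0,0,0,0.85,0,0,-0.29,0,0,0,0.85,-0.2,0.07,-0.29,0,0,0,0.85,-0.4,0.14,-0.29,0,0,0,0.85,-0.6,0.21,-0.29,0,0,0,0.85,-0.8,0.28,-0.29,0,0,0,0.85]' >/dev/null; python3 -m jog '[-0.2,0.07,0,0,0,0,0.85,-0.4,0.14,0,0,0,0,0.85,-0.6,0.2,0,0,0,0,0.85,-0.685,0.223,0,0,0,0,0.85,-0.685,0.223,0,0,0,0,0.85,-0.685,0.223,0,0,0,0,0.85]'
python3 - <<'E'
from h import *
st();print(go(.4494,.3640,.0)); jigtop(); parts()
E
```

```text
time: 45.32
ee_pos: [0.5961, 0.0005, 0.0366]
eef_rot: [-0.0, 0.726, -0.687, 0.0]
force: [0.7, -0.5, -1.9]
grip_width: 0.0481
grip_force: 63.0
time: 47.2
ee_pos: [0.4503, 0.3632, 0.1089]
eef_rot: [-0.0, 0.726, -0.688, -0.0]
force: [-0.7, -0.5, -0.6]
grip_width: 0.0728
grip_force: 0.0
t 47.2 p [450.3 363.2 108.9] yaw_y -176.93 tilt 0.0 w 72.8 F [-0.7 -0.5 -0.6] gf 0.0
[-0.0033  0.0033  0.4358]
505 [369.5 201.6] 0.0602 [599.  -81.9  56.4  68.7 179.1]
424 [337.2 203.2] 0.061 [ 5.947e+02 -1.000e-01  5.220e+01  5.290e+01  3.900e+00]
261 [395.1 199.9] 0.0613 [ 600.3 -147.5   41.    43.2  179.1]
436 [305.1 206.8] 0.0387 [589.1  80.9  41.6  69.6 179.1]
239 [278.8 208. ] 0.0618 [584.5 147.4  37.8  40.5  95.6]
cast 6135 [237.2 272.5] z 0.0004 rect [470.5 298.  291.1 362.4  89.8] cen [425.2 261.3]
cast 332 [195.3 263.7] z 0.0254 rect [449.5 363.3  49.3  53.9   5.3] cen [449.4 363.7]
plate 359 [472.  206.6] z 0.0202 rect [ 585.6 -355.5   40.    64.4    1.4] cen [ 585.5 -356.5]
plate 359 [474.1 231.3] z 0.0201 rect [ 520.2 -356.7   39.1   63.7  179.1] cen [ 520.8 -357.4]
plate 272 [481.1 284.1] z 0.0118 rect [ 384.8 -368.8   39.2   45.3    6.9] cen [ 384.8 -368.9]
plate 105 [473.9 302.9] z -0.0 rect [ 336.9 -338.6    6.1  135.7    1.5] cen [ 337.  -351.1]
```

```bash

python3 -m jog '[-0.003,0.003,0.15,0,0,-0.06,0.85,-0.003,0.003,0.3,0,0,-0.06,0.85,-0.003,0.003,0.4,0,0,-0.06,0.85,-0.003,0.003,0.436,0,0,-0.06,0.85,-0.003,0.003,0.436,0,0,-0.06,0.85,-0.003,0.003,0.436,0,0,-0.06,0,-0.003,0.003,0.436,0,0,-0.06,0,-0.003,0.003,0.436,0,0,-0.06,0,-0.003,0.003,0.436,0,0,-0.06,0,-0.003,0.003,0.25,0,0,0,0,-0.003,0.003,0.1,0,0,0,0,-0.003,0.003,-0.03,0,0,0,0]' ; python3 -m jog '[0,0,0,0,0,0,0,0.2,-0.09,0,0,0,0,0,0.4,-0.18,0,0,0,0,0,0.6,-0.27,0,0,0,0,0,0.8,-0.36,0,0,0,0,0,0.9,-0.45,0,0,0,0,0]' >/dev/null; python3 -m jog '[0.25,-0.053,0,0,0,0,0,0.25,-0.053,0,0,0,0,0,0.25,-0.053,0,0,0,0,0]'
python3 -c "
from h import *
st();print(go(.5905,.0837,.037))"
```

```text
time: 48.8
ee_pos: [0.4493, 0.3649, 0.1182]
eef_rot: [-0.001, 0.726, -0.688, -0.0]
force: [-1.2, 0.4, -1.0]
grip_width: 0.0483
grip_force: 62.8
time: 49.92
ee_pos: [0.59, 0.0838, 0.1155]
eef_rot: [0.0, 0.725, -0.688, -0.0]
force: [-0.6, 0.0, -1.3]
grip_width: 0.049
grip_force: 62.8
t 49.92 p [590.   83.8 115.5] yaw_y -176.99 tilt 0.05 w 49.0 F [-0.6  0.  -1.3] gf 62.8
[ 0.0006 -0.0023  0.3138]
```

```bash

python3 -m jog '[0,-0.002,0.12,0,0,0,0,0,-0.002,0.24,0,0,0,0,0,-0.002,0.3,0,0,0,0,0,-0.002,0.314,0,0,0,0,0,-0.002,0.314,0,0,0,0]'; python3 -m jog '[0,0,0,0,0,0,0.85,0,0,0,0,0,0,0.85,0,0,-0.06,0,0,0,0.85,0,0,-0.2,0,0,0,0.85,0,0,-0.3,0,0,0,0.65,-0.2,0.07,-0.3,0,0,0,0.65,-0.4,0.14,-0.3,0,0,0,0.65,-0.6,0.21,-0.3,0,0,0,0.65,-0.8,0.28,-0.3,0,0,0,0.65]'
python3 - <<'E'
from h import *
st()
for n in("top","scene"):
    p,d,c=cap(n,n+"7"); W=cloud(d,c); z=W[...,2]; reg=(d>0)&(abs(W[...,1])<.2)&(W[...,0]>.41)&(W[...,0]<.66)
    for m,a,ce in blobs(reg&(z>.055)&(z<.07),80):
        A=np.c_[W[m][:,:2]-W[m][:,:2].mean(0),np.ones(a)]; s=np.linalg.lstsq(A,z[m],rcond=None)[0]
        print(n,a,'z',np.median(z[m]).round(4),'slope',s[:2].round(3),'rect',np.round(rect(m,c,.061),1))
    for m,a,ce in blobs(reg&(z>.017)&(z<.03)&(W[...,0]<.53),200): print('bar',n,a,np.median(z[m]).round(4),np.round(rect(m,c,.022),1))
t=cv2.imread('pics/top7.png')[150:290,250:430]; s=cv2.imread('pics/scene7.png')[110:270,220:400]
cv2.imwrite('pics/c7.png',np.hstack([cv2.resize(t,(400,311)),cv2.resize(s,(350,311))]))
E
```

```text
time: 50.55
ee_pos: [0.5913, 0.0851, 0.0383]
eef_rot: [-0.0, 0.726, -0.687, 0.0]
force: [-0.6, 0.3, -0.2]
grip_width: 0.0486
grip_force: 62.8
time: 51.68
ee_pos: [0.5098, 0.282, 0.1141]
eef_rot: [-0.001, 0.726, -0.688, 0.0]
force: [1.1, 0.7, -1.1]
grip_width: 0.0555
grip_force: 0.0
t 51.67 p [509.8 282.  114.1] yaw_y -176.91 tilt 0.11 w 55.5 F [ 1.1  0.7 -1.1] gf 0.0
top 374 z 0.0612 slope [-0.012 -0.012] rect [600.1 -81.9  53.3  54.   88.2]
top 388 z 0.0612 slope [-0.006 -0.001] rect [595.6   0.7  50.   50.4  93.5]
top 193 z 0.0623 slope [-0.005  0.007] rect [ 602.9 -149.9   36.6   36.8    3. ]
top 342 z 0.0614 slope [ 0.005 -0.004] rect [591.1  85.   48.8  55.7  62.7]
top 190 z 0.0619 slope [0.016 0.003] rect [587.1 149.9  35.4  35.8  89.6]
bar top 1879 0.0221 [465.8  -7.6  39.9 336.    3.1]
scene 91 z 0.063 slope [-0.056  0.003] rect [ 603.9 -149.2   38.3   38.4   95.3]
scene 188 z 0.0615 slope [-0.017  0.02 ] rect [600.5 -81.3  50.6  57.3 153.1]
scene 208 z 0.0612 slope [ 0.011 -0.003] rect [597.1   3.6  52.3  53.5   3.8]
scene 200 z 0.0617 slope [0.026 0.031] rect [590.6  85.7  51.8  54.4  62.8]
scene 120 z 0.0623 slope [-0.013 -0.009] rect [587.9 149.7  38.2  38.3   2.2]
bar scene 935 0.0223 [467.1  -7.1  43.7 339.1   3. ]
```

View pics/c7.png

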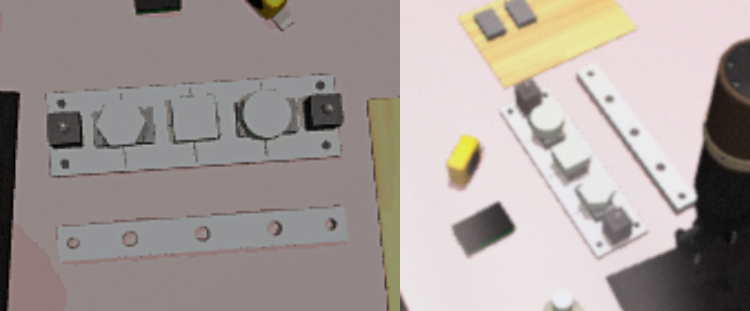

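The picture shows hexagon, square and disc left to right on their packing between the posts at (65,128) and (323,110), with tops at 61.2–61.4 mm. The bar lies undisturbed on the bench at about (203,233). The posts' midpoint gives the seat at (595.0, 0.0).

```bash

python3 -m jog '[0.2,0.05,0,0,0,0,0.65,0.4,0.1,0,0,0,0,0.65,0.6,0.14,0,0,0,0,0.65,0.8,0.19,0,0,0,0,0.65,0.95,0.238,0,0,0,0,0.65]' >/dev/null; python3 -m jog '[0.193,0,0,0,0,0,0.65,0.193,0,0,0,0,0,0.65,0.193,0,0,0,0,0,0.65,0.193,0,0.05,0,0,0,0.65]'
python3 -c "
from h import *
st();print(go(.4657,-.0066,-.0058))"
```

```text
time: 52.9
ee_pos: [0.4673, -0.0073, 0.1007]
eef_rot: [-0.001, 0.726, -0.687, 0.001]
force: [0.0, -0.2, -0.6]
grip_width: 0.0559
grip_force: 0.0
t 52.9 p [467.3  -7.3 100.7] yaw_y -176.84 tilt 0.16 w 55.9 F [ 0.  -0.2 -0.6] gf 0.0
[-0.0028  0.0073  0.426 ]
```

```bash

python3 -m jog '[-0.003,0.007,0.15,0,0,0,0.65,-0.003,0.007,0.3,0,0,0,0.65,-0.003,0.007,0.4,0,0,0,0.65,-0.003,0.007,0.425,0,0,0,0.65,-0.003,0.007,0.425,0,0,0,0.65,-0.003,0.007,0.425,0,0,0,0,-0.003,0.007,0.425,0,0,0,0,-0.003,0.007,0.425,0,0,0,0,-0.003,0.007,0.425,0,0,0,0]'; python3 -m jog '[0,0,-0.1,0,0,0,0,0,0,-0.25,0,0,0,0,0,0,-0.43,0,0,0,0,0,-0.13,-0.43,0,0,0,0,0,-0.26,-0.43,0,0,0,0,0,-0.39,-0.43,0,0,0,0,0,-0.518,-0.43,0,0,0,0,0,-0.518,-0.43,0,0,0,0,0,-0.518,-0.43,0,0,0,0]'
python3 - <<'E'
from h import *
st();print(go(.5955,.0004,.0545))
for n in("top","scene"):
    p,d,c=cap(n); W=cloud(d,c); z=W[...,2]
    for m,a,ce in blobs((d>0)&(z>.09)&(z<.15)&(abs(W[...,1])<.2)&(abs(W[...,0]-.6)<.05),60): print(n,a,'min',(W[m].min(0)*1000).round(1),'max',(W[m].max(0)*1000).round(1),np.median(z[m]),np.round(rect(m,c,np.median(z[m])),1))
E
```

```text
time: 54.02
ee_pos: [0.4653, -0.0071, -0.005]
eef_rot: [-0.001, 0.726, -0.688, 0.0]
force: [-2.1, 1.9, 7.3]
grip_width: 0.0384
grip_force: 61.9
time: 55.15
ee_pos: [0.5926, -0.0008, 0.1008]
eef_rot: [0.001, 0.726, -0.688, -0.001]
force: [-0.4, 0.4, -4.3]
grip_width: 0.0388
grip_force: 62.1
t 55.15 p [592.6  -0.8 100.8] yaw_y -176.94 tilt 0.09 w 38.8 F [-0.4  0.4 -4.3] gf 62.1
[-0.004  -0.0122  0.1851]
top 747 min [ 574.3 -170.1  104.6] max [622.  -36.8 134. ] 0.12784162266213925 [ 596.5 -101.8   42.7  134.9    3.1]
scene 299 min [ 579.3 -171.4  105.3] max [621.7 -60.7 135.6] 0.1280106246528806 [ 602.5 -115.8   46.1  108.8    1.4]
scene 823 min [561.7 -25.6  98.9] max [625.5 169.2 149.9] 0.12786703249433362 [584.8  75.8  68.4 197.4   5.6]
```

```bash

python3 -m jog '[-0.003,-0.01,0.02,0,0,0,0,-0.003,-0.012,0.04,0,0,0,0,-0.003,-0.012,0.05,0,0,0,0,-0.003,-0.012,0.05,0,0,0,0]'
cat >> h.py <<'E'
def barends():
    for n in("top","scene"):
        p,d,c=cap(n); W=cloud(d,c); z=W[...,2]; zt=np.median(z[(d>0)&(z>.075)&(z<.135)&(abs(W[...,1]+.12)<.03)&(abs(W[...,0]-.6)<.025)])
        for m,a,ce in blobs((d>0)&(abs(z-zt)<.004)&(abs(W[...,1])<.2)&(abs(W[...,0]-.6)<.05),60):
            q=W[m]; s,b=np.polyfit(q[:,1],q[:,0],1); print(n,a,'ztop',zt.round(4),'yaw',-np.degrees(np.arctan(s)).round(2),'x at y0',(b*1000).round(1),'y',(q[:,1].min()*1000).round(1),(q[:,1].max()*1000).round(1),'rect',np.round(rect(m,c,zt),1))
E
python3 -c "
from h import *
st();print(go(.5955,.0004,.0545));barends()"
```

```text
time: 55.75
ee_pos: [0.5964, 0.0003, 0.0884]
eef_rot: [0.0, 0.726, -0.688, -0.0]
force: [0.7, -0.1, -4.7]
grip_width: 0.0384
grip_force: 62.1
t 55.75 p [5.964e+02 3.000e-01 8.840e+01] yaw_y -176.9 tilt 0.04 w 38.4 F [ 0.7 -0.1 -4.7] gf 62.1
[-0.0006  0.0035  0.1357]
top 643 ztop 0.1153 yaw 7.99 x at y0 584.3 y -168.1 -39.4 rect [ 601.6 -103.2   40.7  130.1    3.2]
scene 193 ztop 0.1154 yaw -5.9 x at y0 619.5 y -170.1 -61.6 rect [ 604.2 -115.    40.7  108.1    1.5]
scene 542 ztop 0.1154 yaw 1.22 x at y0 593.9 y -25.2 169.2 rect [592.2  73.8  45.9 193.3   1. ]
```

```bash

python3 -m jog '[0,0.003,0.02,0,0,0,0,0,0.003,0.04,0,0,0,0,0,0.003,0.06,0,0,0,0,0,0.003,0.07,0,0,0,0,0,0.003,0.07,0,0,0,0]'; python3 chk.py && python3 -m jog '[0,0,0.012,0,0,0,0,0,0,0.024,0,0,0,0,0,0,0.024,0,0,0,0]' >/dev/null; python3 chk.py && python3 -m jog '[0,0,0.012,0,0,0,0,0,0,0.02,0,0,0,0,0,0,0.02,0,0,0,0]' >/dev/null
python3 -c "
from h import *
st();barends()"
```

```text
time: 56.48
ee_pos: [0.5958, 0.0003, 0.071]
eef_rot: [0.0, 0.726, -0.688, -0.0]
force: [0.4, 0.2, -3.9]
grip_width: 0.0384
grip_force: 62.1
F [ 0.4  0.2 -3.9] z 71.0
F [-0.6 -0.  -4.2] z 65.0
t 57.23 p [5.958e+02 2.000e-01 6.010e+01] yaw_y -176.9 tilt 0.02 w 38.3 F [ 0.4 -0.7 -3.9] gf 62.1
top 591 ztop 0.0874 yaw 8.04 x at y0 583.5 y -169.0 -41.9 rect [ 601.  -104.4   40.8  127.3    3.1]
scene 206 ztop 0.0875 yaw -6.2 x at y0 619.8 y -170.4 -58.2 rect [ 602.5 -113.6   41.2  111.2    2.3]
scene 520 ztop 0.0875 yaw 2.53 x at y0 595.4 y -23.2 170.1 rect [593.1  74.8  54.2 190.1   7.3]
```

Underside is at 65.5 mm with no side force, so the bar is over both pegs. I'll lower it the last 3 mm, release and retreat.

```bash

python3 -m jog '[0,0,0.008,0,0,0,0,0,0,0.012,0,0,0,0,0,0,0.012,0,0,0,0]'; python3 chk.py; python3 -m jog '[0,0,0,0,0,0,0.65,0,0,0,0,0,0,0.65,0,0,-0.04,0,0,0,0.65,0,0,-0.15,0,0,0,0.65,0,0,-0.35,0,0,0,0.65,0,0.3,-0.35,0,0,0,0.65,-0.2,0.5,-0.35,0,0,0,0.65,-0.4,0.5,-0.35,0,0,0,0.65,-0.7,0.5,-0.35,0,0,0,0.65,-0.95,0.5,-0.35,0,0,0,0.65,-0.95,0.5,-0.35,0,0,0,0.65]'
python3 - <<'E'
from h import *
st(); barends()
for n in("top","scene"):
    cap(n,n+"9")
t=cv2.imread('pics/top9.png')[120:290,180:430]; s=cv2.imread('pics/scene9.png')[110:280,220:400]
cv2.imwrite('pics/c9.png',np.hstack([cv2.resize(t,(440,300)),cv2.resize(s,(318,300))]))
E
```

```text
time: 57.7
ee_pos: [0.5959, 0.0003, 0.0572]
eef_rot: [0.0, 0.726, -0.688, -0.0]
force: [0.0, 0.9, -3.9]
grip_width: 0.0386
grip_force: 62.1
F [ 0.   0.9 -3.9] z 57.2
time: 59.08
ee_pos: [0.4584, 0.2343, 0.1459]
eef_rot: [-0.001, 0.727, -0.686, 0.0]
force: [-0.3, 0.2, 0.3]
grip_width: 0.0553
grip_force: 0.0
t 59.08 p [458.4 234.3 145.9] yaw_y -176.69 tilt 0.13 w 55.3 F [-0.3  0.2  0.3] gf 0.0
top 1955 ztop 0.0841 yaw 3.02 x at y0 595.5 y -168.8 167.9 rect [ 5.955e+02 -4.000e-01  4.080e+01  3.360e+02  3.100e+00]
scene 890 ztop 0.0847 yaw 3.15 x at y0 596.0 y -169.7 169.2 rect [5.965e+02 1.000e-01 4.190e+01 3.377e+02 3.000e+00]
```

View pics/c9.png

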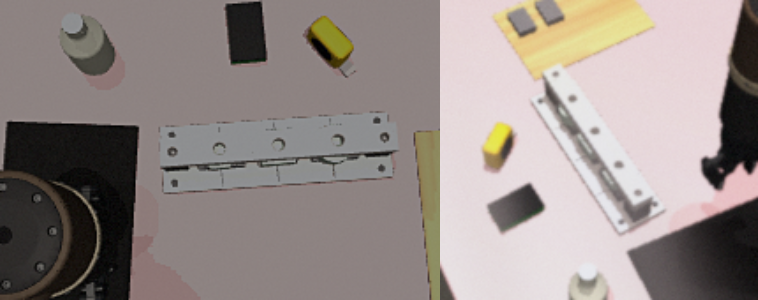

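The bar is home: top at 84.1 mm, centre (595.5, -0.4) and yaw 3.1° against the seat at (595, 0). The castings peek out evenly under the three guide holes, at about (222,165), (280,162) and (335,158), and the bystanders are in place.

```bash
python3 -c "
from rig import r
print(r.hand_in())"
```

```text
the job is handed in; nothing more can be done
None
```

I handed the job in after about 59 s of robot time: the disc is packed with 20 mm, the square with 12 + 12 and the hexagon with 20 + 8. All three tops measure about 1 mm below the post shoulders, the guide bar is level on both posts over its pegs, and the tape measure, hand pad and bottle were left alone; the hand-in returned no verdict.

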